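# Fit the keyed spindle into the pot turntable's hub

## Robot

A 7-joint arm with a two-finger parallel gripper is mounted at the origin on a cart in front of the work surface, level with it; the furniture and walls round the work are solid. World frame = base frame: x ahead of the robot, y to its left, z up, the work surface at z = 0. Lengths are in m, angles in rad, forces in N, time in s.
With the tool pointing down it reaches from about 0.425 to 0.875 m from the base axis. Payload 8.4 kg.
Tool frame: the origin (TCP) lies at the very end of the fingers, on their centre line; the grasp point (between the pads) lies behind it (tcp_to_grasp is the x of the grasp point in the tool frame, in m); x points along the fingers, y is the direction in which the jaws open and shut, and the axes are right-handed (so a half turn about x gives the same grasp; the last joint's range is limited). The gripper opens to 85 mm and grips with 20 to 120 N. Pads are 22 mm wide; open, the fingers measure 114 mm over their backs; the gripper's body (76 mm by 85 mm) begins 54 mm behind the grasp point. The pads swing forward as they close: fully open they stand 13 mm farther back than shut.
Start: joints at [1.125, 0.333, 0.04, 1.465, -0.013, 1.343, -0.059], TCP at [0.221, -0.611, 0.197] pointing down, gripper open.
Joint ranges: [-2.58, 2.58], [-0.38, 2.09], [-1.3, 1.39], [0.25, 2.4], [-1.5, 4.64], [0.08, 2.09], [-2.65, 2.65]. Speed limits (rad/s): [2.22, 2.22, 2.79, 2.79, 3.14, 3.14, 3.14].

## Interface

Orientations are given as a unit quaternion [w, x, y, z].
In Python, from station import read_state, read_camera, finish_job, tcp_to_grasp gives the robot as it stands. The module is installed in compiled form; this text tells all that it offers.
- The arm moves only by the tool arm_command, never from a script. Its argument "plan" is a list of rows, each a list of 4 numbers: the shift along the tool's x, y, z scaled (see below), then the turn about the tool's x scaled (see below). In form: [[x, y, z, yaw], ...]. A call has exactly 5 rows; each row shifts and turns the commanded pose from where the row before left it, along the tool's axes as they then stand; what a row does not reach is not made up. The controller multiplies each number of a shift by 50 cm and each number of a turn by 90 degrees. A row lasts 1/8 s, in which the tool goes at most 62.5 mm and 10.7 degrees, less where a joint would pass 70% of its speed; a pose out of reach is approached as far as the arm can. A call with a number of a shift or a turn outside -1 to 1 is refused whole. A call with a gripper value outside its range is refused whole. "hand" is the closure, from 0 (fully open) to 1 (shut), set as the call begins (left out, the last holds). The fingers move at their own pace and stop on an object; "newtons" is the grip in N (left out, the last holds). Time passes only in rows, so rows that do not move let the fingers close, or fill a call up. It gives the time, the measured TCP pose, the force and the opening at its end, in the units of the state.
- read_state(): the state, without advancing time (a new reading comes with each control period).
- read_camera(name): name is "side" or "top"; returns a dict with "color" (384x512x3 uint8, red, green, blue), "fx", "fy", "cx", "cy" (pixels), "R" (3x3) and "t" (3): a world point X has camera coordinates R X + t. Camera axes: x right, y down, z forward; pixel columns grow to the right and rows downward; lengths in m; the calibration is good to about 2 mm. A picture is of the moment at which its call begins. There is no depth.
- finish_job(): hands the job in, once; it reports no verdict.
The state is a dict: "time_s": time; "joint_positions": joint angles; "qvel": joint speeds; "tau": joint torques, N m; "position": TCP position; "ee_rot": TCP orientation; "wrist_force": force on the tool from outside, world axes, zero at the start; "torque": the same for the moment, N m; "opening": finger opening in m.
Only numpy, scipy, OpenCV 4.12 (cv2) and the standard library are available. Lean on these libraries where they do the work, as an engineer would, in place of code of your own. Each camera call takes 0.05 s, during which the arm holds its last target.

## Task

Put the turntable for the pot together: thread the wide ring down over the upright hub until it lies flat on the foot, then the narrow ring on top of it. Then take the keyed spindle from its wooden block, push it into the hub, turning it until its key slips into the keyway, and press it fully home against the spring in the hub. Finish while still holding it pressed down, so that it can be locked from below, and leave the sherds on the desk where they are.

Things in the scene. Friction and masses are not known exactly. Their poses are not given: they have to be found in the camera images.
- turntable_foot: Round grey turntable foot fixed to the desk, 120 mm across, 20 mm high (flat top 108 mm across), with an upright steel hub in the middle: a tube 36 mm in outer diameter, rising to 62 mm above the desk. In its 20 mm bore lies a spring-loaded ejector pad, its top 30 mm below the rim. Origin: centre of the underside, on the desk; z up along the hub.
- hub_rim (a point): Centre of the hub's mouth, on the axis at rim level, 62 mm above the desk; axes as the foot's. One keyway, 8 mm wide and reaching 15.5 mm from the axis, runs down the whole bore on the -x side. A dark line scribed on the foot's top marks that side.
- ejector (a joint): How far the spring-loaded ejector pad in the bore is pushed down: 0 = up, 0.010 m = spindle fully home, 0.012 = stop. The spring pushes up with 5 N at 0 and 10 N at 0.010, so the spindle rises again by 10 mm if it is let go.
- spindle: Loose upright steel spindle, 0.14 to 0.23 kg. Origin: on its axis at the underside of its flange (44 mm across, 6 mm thick); z up. Below: a stem 18 mm in diameter, 40 mm long, with a tapered tip. At the start it hangs by the flange in the wooden block. Fully home: flange on the hub's rim (origin at hub_rim), x axis pointing the same way as the foot's.
- spindle_tang (a point): Centre of the spindle's flat tang, by which it is gripped: 23 mm above the spindle's origin; axes as the spindle's. The tang is 36 mm along x, 14 mm along y and 34 mm high (6 to 40 mm above the origin).
- spindle_key (a point): Foot of the spindle's key, 32 mm below the spindle's origin and 11 mm to its -x side. The key is 6 mm wide, stands out to 14.5 mm from the axis and runs from 10 to 32 mm below the origin; the lowest 8 mm of the stem is plain and enters the hub at any angle. A small pip on top of the flange marks the key's side.
- spindle_block: Fixed wooden block 70 x 70 x 50 mm with an upright round hole 32 mm wide, which holds the spindle at the start (flange on the block's top, stem and key inside). Origin: centre of the underside.
- wide_ring: Steel ring lying flat, outer diameter 62 mm, bore 40 mm, 16 mm thick, 0.07 kg. Origin: centre of its underside; z up. Home: flat on the foot round the hub, origin 20 mm above the desk.
- narrow_ring: Steel ring lying flat, outer diameter 50 mm, bore 40 mm, 16 mm thick, 0.04 kg. Origin: centre of its underside; z up. Home: flat on the wide ring round the hub, origin 36 mm above the desk.
- joined_sherd: Large joined bowl wall, 56 x 196 x 185 mm, standing fast on its edge behind the work. Origin: centre of its underside. An obstacle.
- masking_tape: Roll of masking tape stuck flat on the desk, 107 mm across, 24 mm high. Origin: centre of its underside.
- spring_clamp: Black spring clamp lying flat and fast on the desk, 158 x 115 x 26 mm. Origin: centre of its underside.
- square_sherd: Loose squarish potsherd lying flat, 96 x 84 x 17 mm, behind the foot. Origin: centre of its underside. Leave alone.
- large_sherd: Loose large potsherd lying flat, 106 x 105 x 20 mm, beyond the rings. Origin: centre of its underside. Leave alone.
- round_sherd: Loose potsherd lying flat, 97 x 94 x 23 mm, at the far left. Origin: centre of its underside. Leave alone.
There are look-alikes about, which are no part of the job. What is shaped like the wide_ring but purple or red is not meant.

How it is judged:
On the way, in this order (a step that is already met when the one before it is completed fails the run):
1. the wide ring lies flat on the foot round the hub (z of wide_ring in the frame of turntable_foot below 0.0225 m and horizontal distance between wide_ring and hub_rim below 0.005 m and angle between wide_ring's own z axis and vertical below 0.08 rad), for 0.2 s.
2. the narrow ring lies flat on the wide ring round the hub (z of narrow_ring in the frame of turntable_foot below 0.0385 m and horizontal distance between narrow_ring and hub_rim below 0.005 m and angle between narrow_ring's own z axis and vertical below 0.08 rad), for 0.2 s.
3. the spindle's key has slipped into the keyway (z of spindle in the frame of hub_rim below 0.022 m and horizontal distance between spindle and hub_rim below 0.004 m and angle between the x axis of spindle and the x axis of turntable_foot, either way round below 0.25 rad), for 0.1 s.
At the end, for the whole second after the job is handed in: Spindle in the hub, upright, key in the keyway, flange within 2.5 mm of the rim, ejector down at least 7.5 mm, fingers still holding it down; wide ring on the foot, narrow ring on it, each round the hub within 2.5 mm of home; no sherd moved over 25 mm (z of spindle in the frame of hub_rim below 0.0025 m and horizontal distance between spindle and hub_rim below 0.003 m and angle between spindle's own z axis and vertical below 0.08 rad and angle between the x axis of spindle and the x axis of turntable_foot, either way round below 0.25 rad and value of joint ejector above 0.0075 m and contact force between the fingers and spindle above 2 N and z of wide_ring in the frame of turntable_foot below 0.0225 m and horizontal distance between each of wide_ring, narrow_ring and hub_rim below 0.005 m and z of narrow_ring in the frame of turntable_foot below 0.0385 m); the arm keeps its last pose, push and grip.
It fails at once if a loose sherd was moved more than 25 mm (distance of any of square_sherd, large_sherd, round_sherd from where it was at the start of the episode above 0.025 m).
It also fails if it takes over 61 s, if anything falls off the work surface, if the arm or the gripper's body presses on something with over 40 N, if the wrist force passes 120 N, or if a joint passes its speed limit or range.

## Working session

There is one attempt and no reset: what is moved stays moved. The work goes in short steps, Python scripts to look and compute and a tool call to move; the robot and the scene stay as the last step left them, time stands still between calls to the robot, and variables do not carry over. Pictures are saved under pics/ and viewed, and the job is handed in when it is done.

Besides the shell and the picture viewer there is one more tool, called after "Request:" as name(argument=value, ...) on one line, values as JSON. arm_command: Moves the arm, as the interface text tells. Shifts and turns lie within -1 to 1; 1 stands for 50 cm of shift or 90 degrees of turn. Its arguments: {"type":"object","properties":{"plan":{"type":"array","items":{"type":"array","items":{"type":"number"}}},"hand":{"type":"number"},"newtons":{"type":"number"}},"required":["plan"]}

```bash
mkdir -p pics; python3 - <<'E'
from station import *
import cv2,numpy as np,pickle
s=read_state()
for k,v in s.items(): print(k,np.round(v,4))
print(tcp_to_grasp)
for n in("side","top"):
    c=read_camera(n); pickle.dump(c,open(f"{n}0.pkl","wb"))
    cv2.imwrite(f"pics/{n}0.png",cv2.resize(c["color"][:,:,::-1],(800,600),interpolation=cv2.INTER_CUBIC))
    print(n,c["fx"],c["fy"],c["cx"],c["cy"],np.round(c["R"],3).tolist(),c["t"])
E
```

```text
time_s 0.0
joint_positions [ 1.1248  0.3339  0.0399  1.4663 -0.0134  1.3433 -0.0585]
qvel [-0.0005  0.0007  0.0002  0.0016  0.0028 -0.0005 -0.0001]
tau [ 7.00000e-04 -6.58551e+01  1.36570e+00 -4.05558e+01  1.68000e-02
  1.26000e-02  0.00000e+00]
position [ 0.2207 -0.6108  0.1957]
ee_rot [-0.1215 -0.6964 -0.1226  0.6966]
wrist_force [-0.2922  0.1736 -0.176 ]
torque [0.0034 0.0391 0.0214]
opening 0.0856
-0.0187
side 388.241378640703 388.241378640703 255.46342915404284 190.20478783296446 [[0.997, 0.071, -0.019], [0.026, -0.58, -0.814], [-0.069, 0.812, -0.58]] [-0.56049058  0.0774442   1.24206901]
top 380.741852397388 380.741852397388 259.4263432502769 192.28940042837965 [[0.027, -0.999, 0.026], [-0.981, -0.032, -0.193], [0.194, -0.021, -0.981]] [0.05522934 0.57590579 1.16152819]
```

View pics/top0.png

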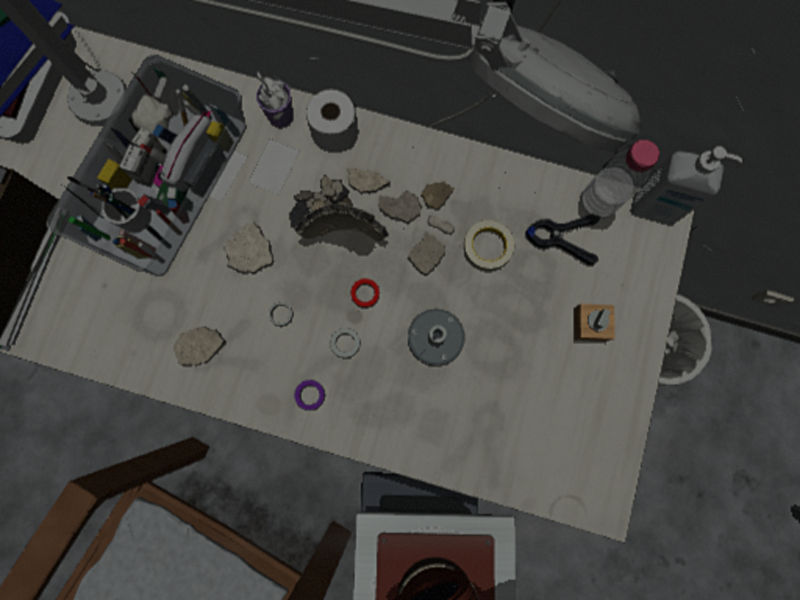

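View pics/side0.png

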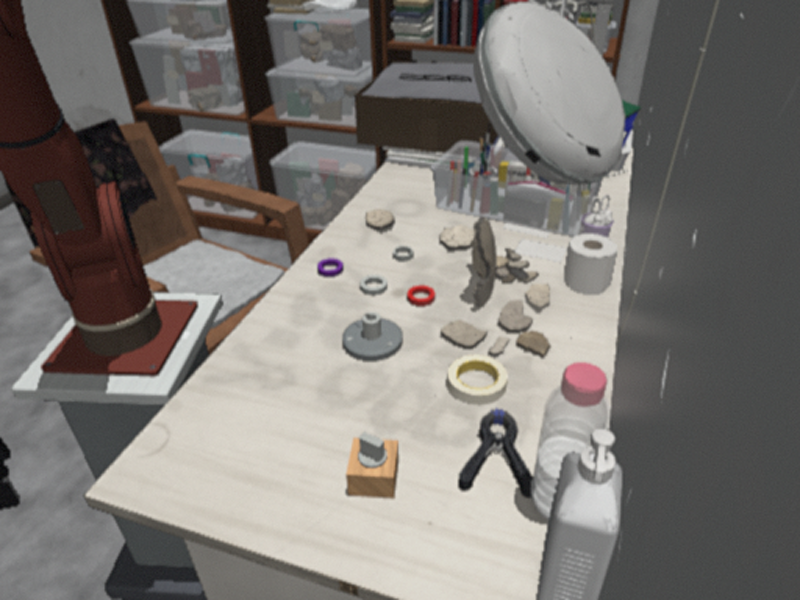

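```bash
cat > h.py <<'E'
import pickle,cv2,numpy as np
from scipy.spatial.transform import Rotation as Ro
from station import *
def proj(c,X):
    p=np.array(c["R"])@np.array(X,float)+np.array(c["t"]).ravel()
    return np.array([c["fx"]*p[0]/p[2]+c["cx"],c["fy"]*p[1]/p[2]+c["cy"]])
def unproj(c,uv,z):  # uv in native px, plane height z
    R=np.array(c["R"]);t=np.array(c["t"]).ravel()
    o=-R.T@t; d=R.T@np.array([(uv[0]-c["cx"])/c["fx"],(uv[1]-c["cy"])/c["fy"],1])
    return o+d*(z-o[2])/d[2]
def crop(c,u0,v0,u1,v1,name,k):
    im=c["color"][v0:v1,u0:u1,::-1]
    im=cv2.resize(im,None,fx=k,fy=k,interpolation=cv2.INTER_CUBIC)
    im=cv2.convertScaleAbs(im,alpha=1.5)
    cv2.imwrite("pics/"+name,im)
def load(n): return pickle.load(open(n+".pkl","rb"))
E
python3 - <<'E'
from h import *
t=load("top0");s=load("side0")
for c in(t,s):
    print("cam",-np.array(c["R"]).T@np.array(c["t"]).ravel(), [ (proj(c,p)*1.5625).round() for p in([0,0,0],[.22,-.61,.2],[.3,-.4,0])])
k=1/1.5625
for n,tp,z in [("hub",(437,334),.062),("foot",(436,338),.02),("wide",(345,343),.016),("narrow",(282,315),.016),("block",(598,322),.05),("red",(365,293),.016),("purple",(310,395),.016)]:
    print(n,unproj(t,np.array(tp)*k,z).round(4))
for n,tp,z in [("hub",(372,317),.062),("wide",(373,284),.016),("narrow",(403,253),.016),("block",(372,456),.05)]:
    print(n,unproj(s,np.array(tp)*k,z).round(4))
crop(t,170,180,310,260,"topc.png",5)
crop(s,200,140,290,240,"sidec.png",6)
crop(t,350,180,410,230,"topblk.png",10)
crop(s,210,260,270,325,"sideblk.png",9)
E
```

```text
cam [0.33821551 0.09734984 1.24899911] [array([434., 595.]), array([799., 499.]), array([630., 443.])]
cam [ 0.64264924 -0.92309623  0.77316106] [array([125., 335.]), array([ 17., 567.]), array([203., 512.])]
hub [0.5059 0.0069 0.062 ]
foot [0.5034 0.0056 0.02  ]
wide [0.4876 0.1945 0.016 ]
narrow [0.5424 0.3286 0.016 ]
block [ 0.5427 -0.3254  0.05  ]
red [0.5951 0.1573 0.016 ]
purple [0.3789 0.2607 0.016 ]
hub [0.5103 0.0034 0.062 ]
wide [0.4909 0.1837 0.016 ]
narrow [0.5488 0.3183 0.016 ]
block [ 0.5452 -0.324   0.05  ]
```

View pics/topc.png

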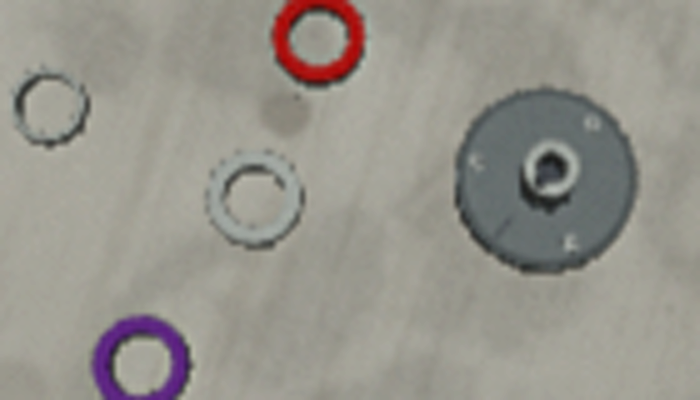

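View pics/sidec.png

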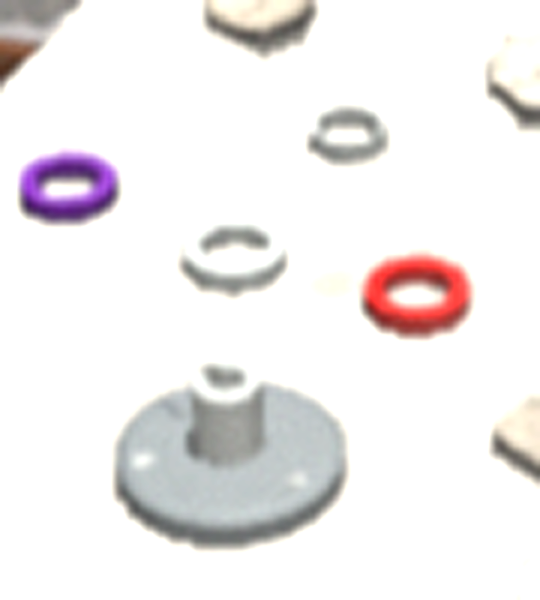

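View pics/topblk.png

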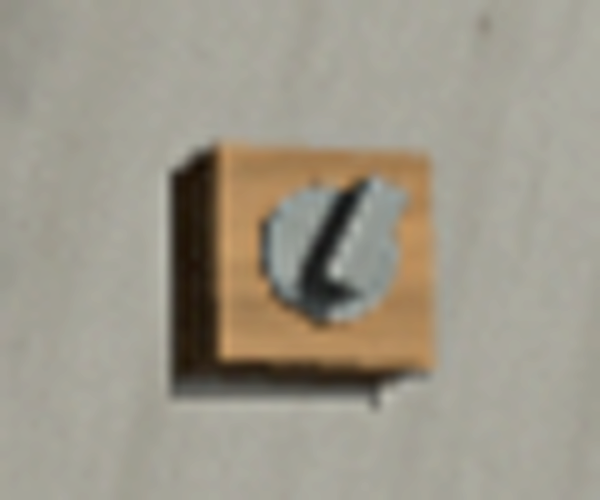

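View pics/sideblk.png

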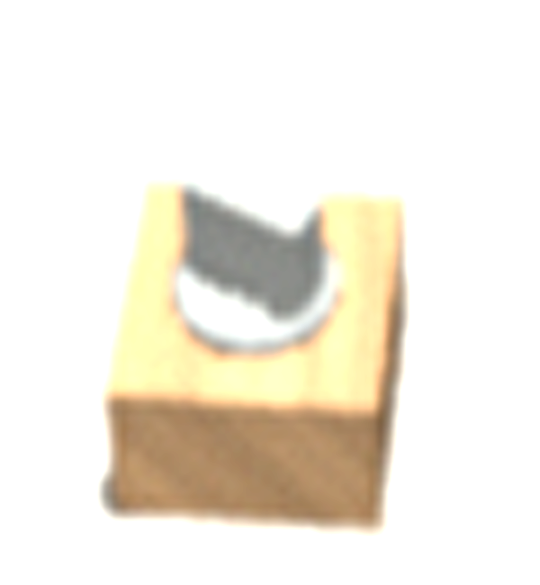

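```bash
python3 - <<'E'
from h import *
t=load("top0");s=load("side0")
def cr(c,u0,v0,u1,v1,k):
    im=c["color"][v0:v1,u0:u1,::-1].astype(float)
    lo,hi=np.percentile(im,[1,99]); im=np.clip((im-lo)/(hi-lo)*255,0,255).astype(np.uint8)
    return cv2.resize(im,None,fx=k,fy=k,interpolation=cv2.INTER_CUBIC)
a=cr(t,372,192,396,224,16); b=cr(s,222,270,262,302,16)
b=b[:, :]
h=max(a.shape[0],b.shape[0])
pad=lambda i:cv2.copyMakeBorder(i,0,h-i.shape[0],0,0,cv2.BORDER_CONSTANT)
im=np.hstack([pad(a)[:, :384],pad(b)])
im=im[:, :1024]; im=cv2.resize(im,None,fx=.78,fy=.78,interpolation=cv2.INTER_AREA); print(im.shape)
cv2.imwrite("pics/spin.png",im)
E
```

```text
(399, 799, 3)
```

View pics/spin.png

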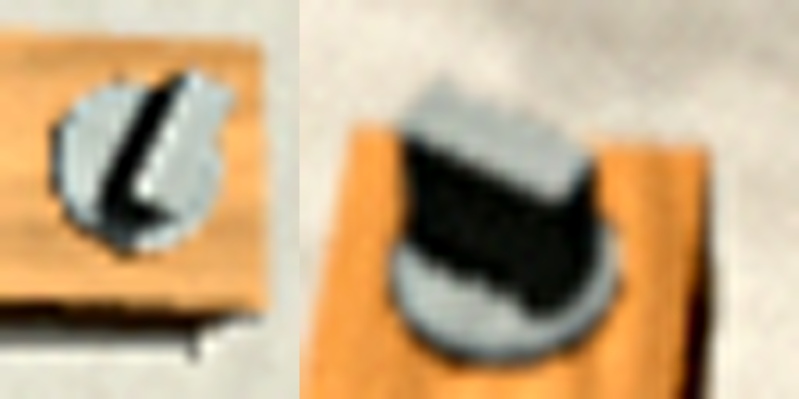

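```bash
cat >> h.py <<'E'
from scipy.optimize import minimize
K=4
def circ(r,z,n=72):
    a=np.linspace(0,2*np.pi,n,endpoint=False); return np.c_[r*np.cos(a),r*np.sin(a),np.full(n,z)]
def sil(c,P):  # hull of projected points, resampled
    q=np.array([proj(c,p) for p in P],np.float32); h=cv2.convexHull(q)[:,0]
    h=np.vstack([h,h[:1]]); out=[]
    for a,b in zip(h[:-1],h[1:]):
        n=max(2,int(np.linalg.norm(b-a)*2)); out+= [a+(b-a)*i/n for i in range(n)]
    return np.array(out)
def gradmag(c):
    im=cv2.GaussianBlur(c["color"].astype(np.float32),(0,0),0.7)
    g=0
    for k in range(3):
        g=g+cv2.Sobel(im[:,:,k],cv2.CV_32F,1,0)**2+cv2.Sobel(im[:,:,k],cv2.CV_32F,0,1)**2
    return np.minimum(np.sqrt(g),150)
def fit(c,x0,sils,lines=(),rng=.012,show=False):
    """sils: point sets whose hull outline is an edge; lines: point sets directly edges; local coords"""
    g=gradmag(c)
    def f(d):
        off=np.array([x0[0]+d[0],x0[1]+d[1],x0[2] if len(x0)>2 else 0]); s=[]
        for P in sils: s.append(sil(c,P+off))
        for P in lines: s.append(np.array([proj(c,p) for p in P+off]))
        q=np.vstack(s).astype(np.float32)
        return -cv2.remap(g,q[None,:,0].copy(),q[None,:,1].copy(),cv2.INTER_LINEAR).mean()
    G=[(f((a,b)),a,b) for a in np.arange(-rng,rng+1e-6,.002) for b in np.arange(-rng,rng+1e-6,.002)]
    G.sort(); r=minimize(f,G[0][1:],method="Nelder-Mead",options=dict(initial_simplex=[G[0][1:],(G[0][1]+.001,G[0][2]),(G[0][1],G[0][2]+.001)],xatol=5e-5))
    return np.array(x0[:2])+r.x, -r.fun
E
cat > m.py <<'E'
from h import *
t=load("top0");s=load("side0")
for nm,c in (("top",t),("side",s)):
    for n,x0,ro in [("wide",(.489,.189),.031),("narrow",(.5455,.323),.025),("red",(.595,.157),.031)]:
        print(nm,n,fit(c,x0,[np.vstack([circ(ro,0),circ(ro,.016)])],[circ(.020,.016)]))
    print(nm,"hub",fit(c,(.507,.005),[circ(.018,.062)]), "hubtop+bore",fit(c,(.507,.005),[circ(.018,.062)],[circ(.010,.062)]))
    print(nm,"foot",fit(c,(.507,.005),[np.vstack([circ(.06,0),circ(.06,.014)])]))
    def blk(th):
        q=np.array([[a*.035,b*.035] for a,b in((-1,-1),(-1,1),(1,1),(1,-1))])
        R=np.array([[np.cos(th),-np.sin(th)],[np.sin(th),np.cos(th)]]); q=q@R.T
        return np.c_[q,np.full(4,.05)]
    best=max(((fit(c,(.544,-.325),[blk(th)],rng=.008)+(th,)) for th in np.radians(np.arange(-8,9,2))),key=lambda r:r[1]); print(nm,"block",best)
    print(nm,"flange",fit(c,(.544,-.325),[np.vstack([circ(.022,.056),circ(.022,.05)])]))
E
python3 m.py
```

```text
top wide (array([0.4832095, 0.1917823]), np.float64(85.77983093261719))
top narrow (array([0.54390773, 0.33196983]), np.float64(125.40576171875))
top red (array([0.59696552, 0.15819193]), np.float64(149.990234375))
top hub (array([0.5081554, 0.0065139]), np.float64(144.32180786132812)) hubtop+bore (array([0.5080432 , 0.00666632]), np.float64(145.15077209472656))
top foot (array([0.50768411, 0.0062318 ]), np.float64(147.2053680419922))
top block (array([ 0.5457403 , -0.32373462]), np.float64(146.06224060058594), np.float64(-0.03490658503988659))
top flange (array([ 0.5461809 , -0.32296239]), np.float64(133.2295684814453))
side wide (array([0.4894664 , 0.18802872]), np.float64(140.99911499023438))
side narrow (array([0.54651202, 0.33098184]), np.float64(148.453369140625))
side red (array([0.597, 0.157]), np.float64(150.0))
side hub (array([ 5.06725258e-01, -2.73082733e-04]), np.float64(149.14694213867188)) hubtop+bore (array([0.50678705, 0.00368121]), np.float64(146.76878356933594))
side foot (array([0.50652002, 0.00773853]), np.float64(149.600341796875))
side block (array([ 0.54592437, -0.32756275]), np.float64(143.47265625), np.float64(0.0))
side flange (array([ 0.5439165 , -0.32451636]), np.float64(145.30406188964844))
```

```bash
sed -i 's/np.minimum(np.sqrt(g),150)/np.sqrt(np.sqrt(g)+1)/' h.py; python3 m.py
```

```text
top wide (array([0.48291193, 0.19196859]), np.float64(9.276853561401367))
top narrow (array([0.54449941, 0.33194784]), np.float64(12.700932502746582))
top red (array([0.59685725, 0.15872009]), np.float64(18.648361206054688))
top hub (array([0.49789551, 0.0086952 ]), np.float64(14.003777503967285)) hubtop+bore (array([0.50807802, 0.00639342]), np.float64(15.069449424743652))
top foot (array([0.50735719, 0.00622214]), np.float64(14.815924644470215))
top block (array([ 0.54615374, -0.32265257]), np.float64(15.186315536499023), np.float64(-0.03490658503988659))
top flange (array([ 0.53258591, -0.33449841]), np.float64(13.224720001220703))
side wide (array([0.48905936, 0.19266631]), np.float64(16.40567398071289))
side narrow (array([0.54634113, 0.32967826]), np.float64(19.369495391845703))
side red (array([0.59712609, 0.15750165]), np.float64(21.559680938720703))
side hub (array([5.07602247e-01, 3.88243675e-04]), np.float64(16.92090606689453)) hubtop+bore (array([0.50725956, 0.00303688]), np.float64(16.340133666992188))
side foot (array([0.5068226, 0.0060518]), np.float64(19.957149505615234))
side block (array([ 0.54844821, -0.32609769]), np.float64(16.054473876953125), np.float64(0.03490658503988659))
side flange (array([ 0.54412571, -0.3247778 ]), np.float64(15.835888862609863))
```

```bash
cat > ov.py <<'E'
from h import *
def overlay(c,box,k,shapes,name):
    u0,v0,u1,v1=box
    im=c["color"][v0:v1,u0:u1,::-1].astype(float); lo,hi=np.percentile(im,[1,99])
    im=np.clip((im-lo)/(hi-lo)*255,0,255).astype(np.uint8)
    im=cv2.resize(im,None,fx=k,fy=k,interpolation=cv2.INTER_CUBIC)
    for P,col in shapes:
        q=np.array([((proj(c,p)-[u0,v0])+.5)*k for p in P]).round().astype(int)
        cv2.polylines(im,[q.reshape(-1,1,2)],True,col,1)
    if name: cv2.imwrite("pics/"+name,im)
    return im
E
python3 - <<'E'
from ov import *
t=load("top0");s=load("side0")
sh=[]
for (x,y),r in [((.4885,.193),.031),((.545,.331),.025)]:
    o=np.array([x,y,0]); sh+=[(circ(r,.016)+o,(0,0,255)),(circ(.02,.016)+o,(0,255,0)),(circ(r,0)+o,(255,0,0))]
o=np.array([.507,.006,0]); sh+=[(circ(.018,.062)+o,(0,0,255)),(circ(.01,.062)+o,(0,255,0)),(circ(.06,0)+o,(255,0,0)),(circ(.054,.02)+o,(0,255,255))]
for th in (120,135,150):
    d=np.array([np.cos(np.radians(th)),np.sin(np.radians(th)),0]); sh.append((np.array([o+d*.045+[0,0,.02],o+d*.053+[0,0,.02]]),(255,0,255)))
a=overlay(t,(165,185,305,255),5,sh,"ov_t.png"); b=overlay(s,(200,150,280,240),6,sh,"ov_s.png")
E
```

```text
(no output)
```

View pics/ov_t.png

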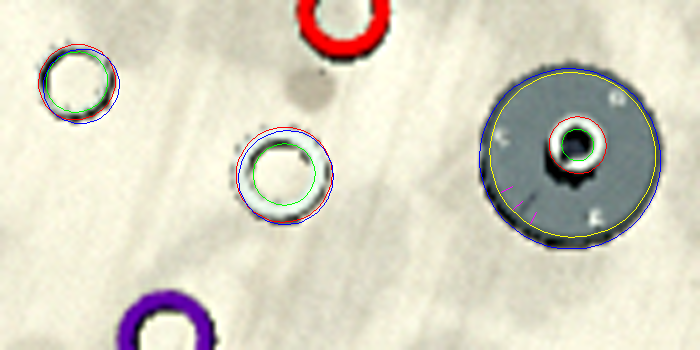

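View pics/ov_s.png

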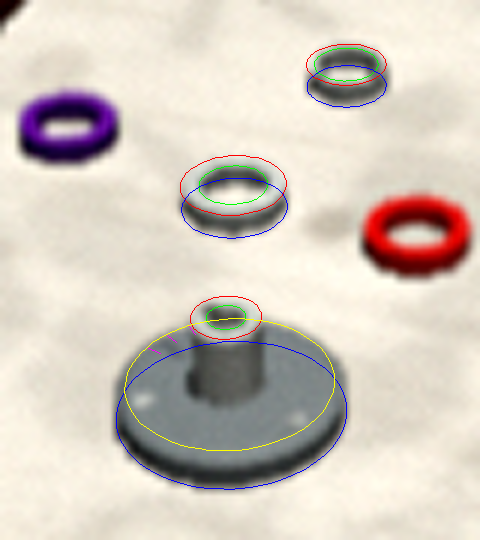

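```bash
python3 - <<'E'
from h import *
t=load("top0");s=load("side0")
for q in [(536,194),(522,210)]:
    p=unproj(t,np.array(q)/5-.5+[165,185],.02); d=p[:2]-[.507,.006]; print(p,np.linalg.norm(d),np.degrees(np.arctan2(d[1],d[0])))
# dark-pixel weighted
g=cv2.cvtColor(t["color"],cv2.COLOR_RGB2GRAY).astype(float)
def samp(c,p):
    q=proj(c,p).astype(np.float32); return cv2.remap(cv2.cvtColor(c["color"],cv2.COLOR_RGB2GRAY).astype(np.float32),q[None,:1].copy(),q[None,1:].copy(),cv2.INTER_LINEAR)[0,0]
for c in(t,s):
    print([(a,round(float(np.mean([samp(c,(.507+r*np.cos(np.radians(a)),.006+r*np.sin(np.radians(a)),.02)) for r in np.linspace(.034,.05,12)])),1)) for a in range(110,172,4)])
S=read_state(); R=Ro.from_quat(np.roll(S["ee_rot"],-1)).as_matrix(); print(R.round(4))
E
```

```text
[0.47986566 0.02904738 0.02      ] 0.03560131759574679 139.65607750457755
[0.46920643 0.03789659 0.02      ] 0.049454491142122935 139.8366812253864
[(110, 72.5), (114, 72.6), (118, 72.3), (122, 71.5), (126, 71.6), (130, 72.1), (134, 71.0), (138, 64.4), (142, 65.5), (146, 71.2), (150, 72.1), (154, 72.2), (158, 72.4), (162, 72.9), (166, 72.7), (170, 71.9)]
[(110, 161.9), (114, 154.5), (118, 129.7), (122, 111.3), (126, 115.7), (130, 125.5), (134, 126.9), (138, 122.0), (142, 117.9), (146, 121.2), (150, 126.7), (154, 129.8), (158, 130.9), (162, 131.5), (166, 132.0), (170, 131.9)]
[[-6.000e-04  3.399e-01 -9.405e-01]
 [ 1.400e-03 -9.405e-01 -3.399e-01]
 [-1.000e+00 -1.500e-03  1.000e-04]]
```

```bash
cat > pl.py <<'E'
from h import *
import sys,json
def jaw(R): return np.degrees(np.arctan2(R[1,1],R[0,1]))
def plan(wps,step=.060,ystep=10.5,frm=None):
    """wps: list of (x,y,z,jawdeg). prints rows."""
    S=read_state(); p=np.array(S["position"]); R=Ro.from_quat(np.roll(S["ee_rot"],-1)).as_matrix()
    if frm: p=np.array(frm[:3]); a=frm[3]
    else: a=jaw(R)
    rows=[]
    for w in wps:
        q=np.array(w[:3]); da=(w[3]-a) ; n=int(max(np.ceil(np.linalg.norm(q-p)/step-1e-6),np.ceil(abs(da)/ystep-1e-6),1))
        for i in range(n):
            tgt=p+(q-p)/(n-i); ta=a+(w[3]-a)/(n-i); d=tgt-p
            c,s=np.cos(np.radians(a)),np.sin(np.radians(a))
            v=[-d[2],d[0]*c+d[1]*s,d[0]*s-d[1]*c]
            r=[round(float(k)/.5,3) for k in v]+[round(float(-(ta-a)/90),3)]
            rows.append(r)
            v=np.array(r[:3])*.5; p=p+np.array([v[1]*c+v[2]*s,v[1]*s-v[2]*c,-v[0]]); a=a-r[3]*90
    while len(rows)%5: rows.append([0,0,0,0])
    for i in range(0,len(rows),5): print(json.dumps(rows[i:i+5]))
    print("end",p.round(4),round(a,2))
def st():
    S=read_state(); R=Ro.from_quat(np.roll(S["ee_rot"],-1)).as_matrix()
    print("t",round(S["time_s"],3),"pos",np.round(S["position"],4),"jaw",round(jaw(R),2),"tilt",R[:,0].round(3),"op",round(S["opening"],4),"F",np.round(S["wrist_force"],2),"j",np.round(S["joint_positions"],2))
E
python3 -c "
from pl import *
st();plan([(.48,-.3,.2,-40),(.488,.193,.10,0)])"
```

```text
t 0.1 pos [ 0.2207 -0.6108  0.1958] jaw -70.13 tilt [-0.001  0.001 -1.   ] op 0.0856 F [-0.37  0.97  0.39] j [ 1.12  0.33  0.04  1.47 -0.01  1.34 -0.06]
[[-0.001, -0.058, -0.1, -0.048], [-0.001, -0.051, -0.104, -0.048], [-0.001, -0.043, -0.107, -0.048], [-0.001, -0.034, -0.11, -0.048], [-0.001, -0.026, -0.113, -0.048]]
[[-0.002, -0.018, -0.115, -0.047], [-0.001, -0.009, -0.115, -0.048], [0.022, -0.069, -0.085, -0.049], [0.022, -0.062, -0.09, -0.049], [0.022, -0.055, -0.095, -0.049]]
[[0.022, -0.048, -0.099, -0.05], [0.022, -0.04, -0.102, -0.049], [0.022, -0.032, -0.105, -0.05], [0.023, -0.023, -0.107, -0.049], [0.022, -0.015, -0.108, -0.05]]
[[0.023, -0.007, -0.109, -0.049], [0, 0, 0, 0], [0, 0, 0, 0], [0, 0, 0, 0], [0, 0, 0, 0]]
end [0.4881 0.1928 0.0998] -0.02
```

Request:
arm_command(plan=[[-0.001, -0.058, -0.1, -0.048], [-0.001, -0.051, -0.104, -0.048], [-0.001, -0.043, -0.107, -0.048], [-0.001, -0.034, -0.11, -0.048], [-0.001, -0.026, -0.113, -0.048]], hand=0, newtons=40)

```text
time_s: 0.72
position: [0.4068, -0.3878, 0.199]
ee_rot: [-0.251, -0.661, -0.251, 0.661]
wrist_force: [0.9, -0.1, -0.1]
opening: 0.0852
```

Request:
arm_command(plan=[[-0.002, -0.018, -0.115, -0.047], [-0.001, -0.009, -0.115, -0.048], [0.022, -0.069, -0.085, -0.049], [0.022, -0.062, -0.09, -0.049], [0.022, -0.055, -0.095, -0.049]])

```text
time_s: 1.35
position: [0.4826, -0.1343, 0.167]
ee_rot: [-0.371, -0.602, -0.372, 0.602]
wrist_force: [0.4, -0.1, -0.6]
opening: 0.0852
```

Request:
arm_command(plan=[[0.022, -0.048, -0.099, -0.05], [0.022, -0.04, -0.102, -0.049], [0.022, -0.032, -0.105, -0.05], [0.023, -0.023, -0.107, -0.049], [0.022, -0.015, -0.108, -0.05]])

```text
time_s: 1.98
position: [0.4873, 0.1393, 0.1118]
ee_rot: [-0.481, -0.518, -0.481, 0.518]
wrist_force: [1.6, 0.3, -0.2]
opening: 0.0851
```

```bash
python3 -c "
from pl import *
st();plan([(.488,.193,.10,0),(.488,.193,.045,0)])"
```

```text
t 1.975 pos [0.4873 0.1393 0.1118] jaw -4.31 tilt [ 0. -0. -1.] op 0.0851 F [ 1.64  0.26 -0.18] j [ 0.26  0.16 -0.68  1.89  0.11  1.13 -0.53]
[[0.024, -0.007, -0.107, -0.048], [0.11, 0.0, -0.0, 0.0], [0, 0, 0, 0], [0, 0, 0, 0], [0, 0, 0, 0]]
end [0.4878 0.1929 0.0448] 0.01
```

Request:
arm_command(plan=[[0.024, -0.006, -0.107, -0.048], [0.1, 0, 0, 0], [0, 0, 0, 0], [0, 0, 0, 0], [0, 0, 0, 0]])

```text
time_s: 2.6
position: [0.4901, 0.191, 0.0519]
ee_rot: [0.5, 0.502, 0.499, -0.5]
wrist_force: [0.1, 0.4, -0.0]
opening: 0.085
```

```bash
cat > look.py <<'E'
from pl import *; from ov import *
def snap(tag):
    t=read_camera("top"); s=read_camera("side")
    pickle.dump(t,open(tag+"t.pkl","wb"));pickle.dump(s,open(tag+"s.pkl","wb"))
    return t,s
def both(tag,p,hw=38,hs=45,shapes=(),k=8):
    t,s=load(tag+"t"),load(tag+"s"); ims=[]
    for c in(t,s):
        u,v=proj(c,p).astype(int); b=(max(u-hw,0),max(v-hs//2-10,0),min(u+hw,512),min(v+hs//2+10,384)); ims.append(overlay(c,b,5,shapes,None))
    h=max(i.shape[0] for i in ims); ims=[cv2.copyMakeBorder(i,0,h-i.shape[0],0,8,cv2.BORDER_CONSTANT) for i in ims]
    im=np.hstack(ims); print(im.shape); cv2.imwrite(f"pics/{tag}.png",im)
E
python3 -c "
from look import *
st();snap('a');both('a',(.488,.193,.02))"
```

```text
t 2.6 pos [0.4901 0.191  0.0519] jaw -0.2 tilt [ 0.003  0.    -1.   ] op 0.085 F [ 0.12  0.39 -0.  ] j [ 0.16  0.29 -0.7   1.91  0.21  1.02 -0.63]
(320, 776, 3)
```

View pics/a.png

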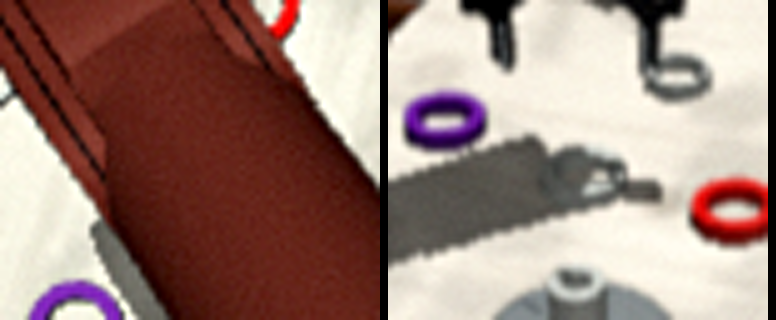

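```bash
python3 -c "
from look import *
st();plan([(.488,.1928,.045,0),(.488,.1928,-.002,0)],step=.03)"
```

```text
t 2.7 pos [0.4898 0.1911 0.0516] jaw -0.18 tilt [ 0.002  0.    -1.   ] op 0.0852 F [ 1.2  -1.11 -0.44] j [ 0.16  0.29 -0.7   1.91  0.21  1.02 -0.63]
[[0.013, -0.004, -0.003, -0.002], [0.047, 0.0, -0.0, 0.0], [0.047, 0.0, -0.0, 0.0], [0, 0, 0, 0], [0, 0, 0, 0]]
end [ 0.4878  0.1926 -0.0019] 0.0
```

Request:
arm_command(plan=[[0.013, -0.004, -0.003, -0.002], [0.045, 0, 0, 0], [0.043, 0, 0, 0], [0, 0, 0, 0], [0, 0, 0, 0]])

```text
time_s: 3.32
position: [0.487, 0.1932, 0.0003]
ee_rot: [0.5, 0.5, 0.5, -0.499]
wrist_force: [-0.4, 0.7, -0.8]
opening: 0.0856
```

```bash
python3 -c "
from look import *
st();snap('b');both('b',(.488,.193,.02))"
```

```text
t 3.325 pos [4.870e-01 1.932e-01 3.000e-04] jaw 0.08 tilt [ 0.001  0.    -1.   ] op 0.0856 F [-0.36  0.69 -0.82] j [ 0.13  0.36 -0.68  1.95  0.28  0.93 -0.68]
(320, 776, 3)
```

View pics/b.png

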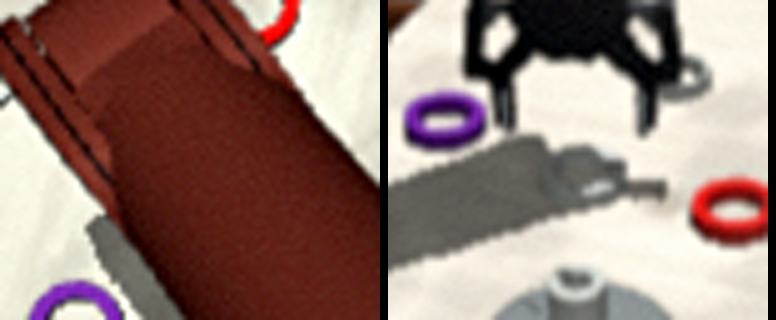

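```bash
python3 -c "
from look import *
s=load('bs')
sh=[(circ(.031,.016)+[.488,.193,0],(0,0,255)),(circ(.02,.016)+[.488,.193,0],(0,255,0))]
for z in(0,.013):
  for sx in(-.0425,.0425):
    sh.append((np.array([[.487+sx,.193-.011,z],[.487+sx,.193+.011,z]]),(255,0,255)))
overlay(s,(185,110,285,190),8,sh,'b2.png')"
```

```text
(no output)
```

View pics/b2.png

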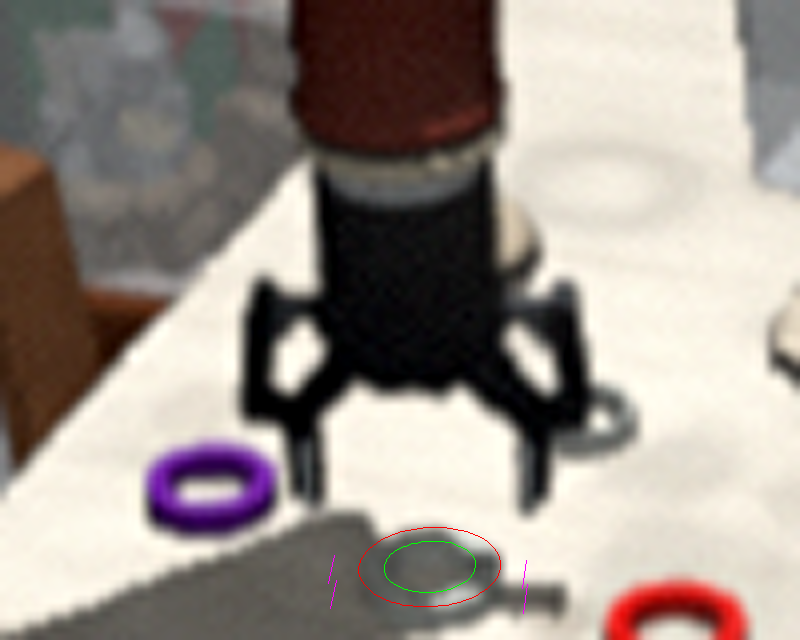

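```bash
python3 -c "
from look import *
s=load('bs');R=s['R'];o=-R.T@np.ravel(s['t'])
def atY(q,y):
    d=R.T@np.array([(q[0]-s['cx'])/s['fx'],(q[1]-s['cy'])/s['fy'],1]); return (o+d*(y-o[1])/d[1]).round(4)
for q in [(310,505),(530,505),(322,500),(522,500),(420,388),(335,385),(270,415),(560,415)]:
    n=np.array(q)/8-.5+[185,110]
    print(q,atY(n,.193),atY(n,.182),unproj(s,n,.013).round(4))
for q in [(560,597),(350,515)]:
    print('shadow',unproj(s,np.array(q)/8-.5+[185,110],0))
"
```

```text
(310, 505) [0.4375 0.193  0.0463] [0.4395 0.182  0.0534] [0.4281 0.2441 0.013 ]
(530, 505) [0.5329 0.193  0.0489] [0.534 0.182 0.056] [0.5275 0.2483 0.013 ]
(322, 500) [0.4429 0.193  0.049 ] [0.4448 0.182  0.0561] [0.433  0.2484 0.013 ]
(522, 500) [0.5295 0.193  0.0513] [0.5306 0.182  0.0584] [0.5235 0.2523 0.013 ]
(420, 388) [0.4881 0.193  0.1061] [0.4896 0.182  0.1126] [0.4665 0.3487 0.013 ]
(335, 385) [0.4522 0.193  0.1067] [0.454  0.182  0.1132] [0.4254 0.3499 0.013 ]
(270, 415) [0.4234 0.193  0.0913] [0.4256 0.182  0.098 ] [0.3983 0.3211 0.013 ]
(560, 415) [0.5468 0.193  0.0943] [0.5477 0.182  0.101 ] [0.5353 0.3266 0.013 ]
shadow [0.54470222 0.19480824 0.        ]
shadow [0.44391242 0.2564399  0.        ]
```

```bash
python3 -c "
from look import *
t=load('bt')
sh=[(circ(.031,.016)+[.488,.193,0],(0,0,255)),(circ(.04,.09)+[.488,.193,0],(0,255,0))]
overlay(t,(120,150,320,300),4,sh,'b3.png')"
```

```text
(no output)
```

View pics/b3.png

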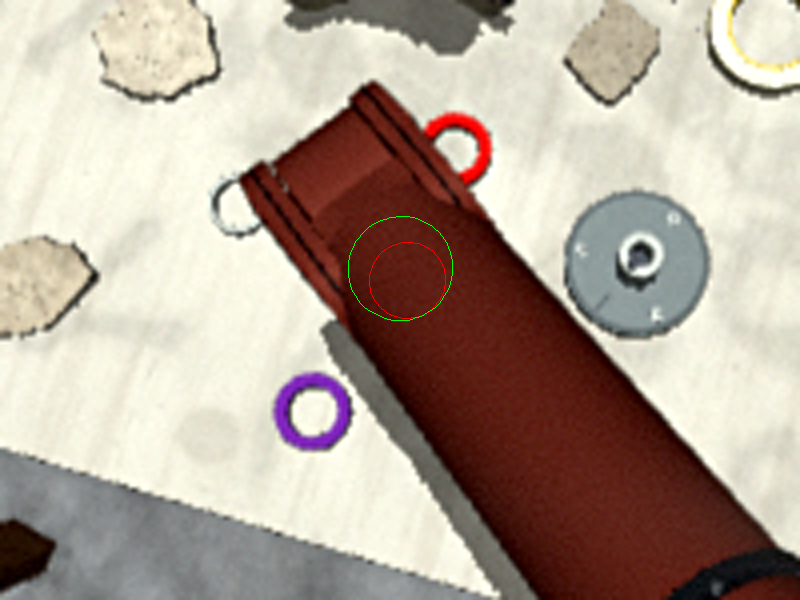

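```bash
python3 -c "
from look import *
t=load('bt')
for y in(.193,.246):
  for z in(.1,.2,.25,.3,.35,.4): print(y,z,((proj(t,(.488,y,z))-[120,150]+.5)*4).round())
s=load('bs')
for y in(.193,.246):
  for z in(.1,.2,.25,.3,.35,.4): print('side',y,z,((proj(s,(.488,y,z))-[185,110]+.5)*8).round())
cv2.imwrite('pics/bsfull.png',cv2.resize(s['color'][:,:,::-1],(800,600)))
"
```

```text
0.193 0.1 [399. 266.]
0.193 0.2 [388. 247.]
0.193 0.25 [382. 236.]
0.193 0.3 [375. 224.]
0.193 0.35 [367. 211.]
0.193 0.4 [358. 196.]
0.246 0.1 [329. 264.]
0.246 0.2 [311. 245.]
0.246 0.25 [301. 234.]
0.246 0.3 [290. 221.]
0.246 0.35 [278. 208.]
0.246 0.4 [264. 193.]
side 0.193 0.1 [421. 400.]
side 0.193 0.2 [409. 187.]
side 0.193 0.25 [403.  72.]
side 0.193 0.3 [396. -48.]
side 0.193 0.35 [ 390. -174.]
side 0.193 0.4 [ 382. -307.]
side 0.246 0.1 [434. 338.]
side 0.246 0.2 [423. 128.]
side 0.246 0.25 [418.  16.]
side 0.246 0.3 [ 412. -101.]
side 0.246 0.35 [ 406. -224.]
side 0.246 0.4 [ 399. -353.]
```

View pics/bsfull.png

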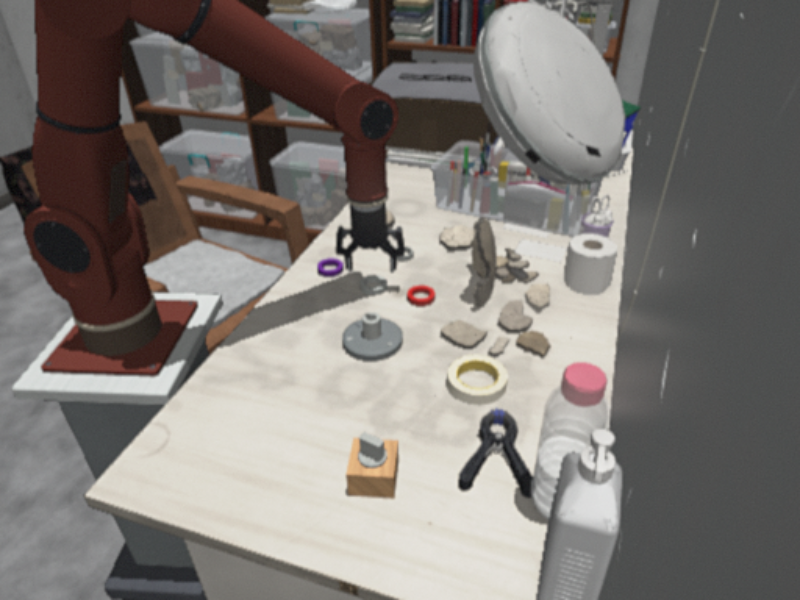

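Request:
arm_command(plan=[[0.01, 0, 0, 0], [0.01, 0, 0, 0], [0, 0, 0, 0], [0, 0, 0, 0], [0, 0, 0, 0]])

```text
time_s: 4.05
position: [0.4868, 0.193, -0.0103]
ee_rot: [0.5, 0.5, 0.5, -0.5]
wrist_force: [-0.8, 0.1, -0.2]
opening: 0.0852
```

```bash
python3 -c "
from look import *
st();snap('c');overlay(load('cs'),(185,110,285,190),8,[],'c.png')"
```

```text
t 4.05 pos [ 0.4868  0.193  -0.0103] jaw 0.07 tilt [ 0.  0. -1.] op 0.0852 F [-0.84  0.1  -0.17] j [ 0.12  0.37 -0.67  1.96  0.29  0.91 -0.7 ]
```

View pics/c.png

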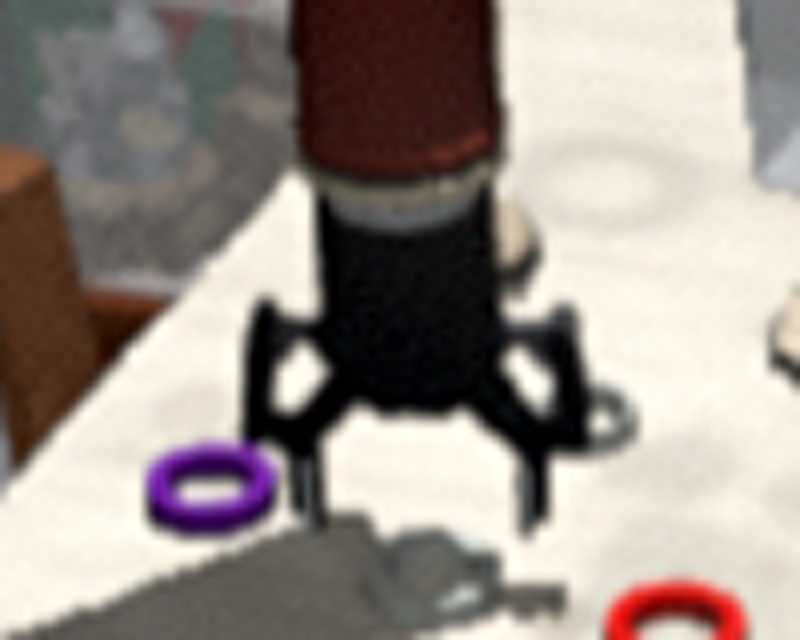

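Request:
arm_command(plan=[[0.008, 0, 0, 0], [0.008, 0, 0, 0], [0.008, 0, 0, 0], [0, 0, 0, 0], [0, 0, 0, 0]])

```text
time_s: 4.78
position: [0.4867, 0.1929, -0.0223]
ee_rot: [0.5, 0.5, 0.5, -0.5]
wrist_force: [-0.4, -0.0, -0.1]
opening: 0.0853
```

```bash
python3 -c "
from look import *
st();snap('d')
sh=[(circ(.031,.016)+[.488,.193,0],(0,0,255)),(circ(.031,.0)+[.488,.193,0],(0,255,0))]
overlay(load('ds'),(185,110,285,190),8,sh,'d.png')"
```

```text
t 4.775 pos [ 0.4867  0.1929 -0.0223] jaw 0.07 tilt [-0.  0. -1.] op 0.0853 F [-0.36 -0.01 -0.06] j [ 0.11  0.39 -0.66  1.96  0.31  0.89 -0.71]
```

View pics/d.png

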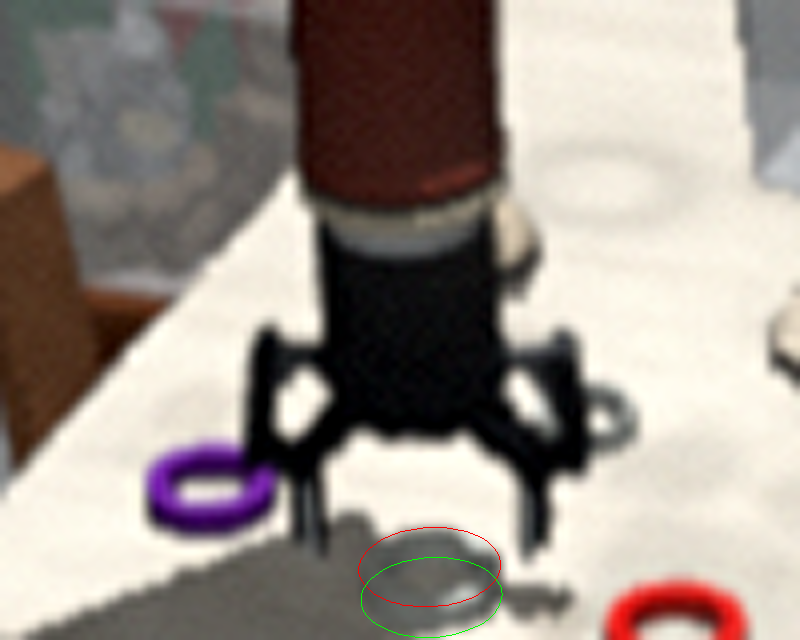

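Request:
arm_command(plan=[[0.01, 0.001, 0, 0], [0.01, 0.001, 0, 0], [0.01, 0, 0, 0], [0, 0, 0, 0], [0, 0, 0, 0]])

```text
time_s: 5.5
position: [0.4877, 0.193, -0.0374]
ee_rot: [0.5, 0.5, 0.5, -0.5]
wrist_force: [0.8, 0.8, -0.6]
opening: 0.0856
```

```bash
python3 -c "
from look import *
st();snap('e')
overlay(load('es'),(185,110,285,190),8,[],'e.png')"
```

```text
t 5.5 pos [ 0.4877  0.193  -0.0374] jaw 0.07 tilt [-0.  0. -1.] op 0.0856 F [ 0.78  0.76 -0.64] j [ 0.1   0.41 -0.65  1.97  0.33  0.86 -0.72]
```

View pics/e.png

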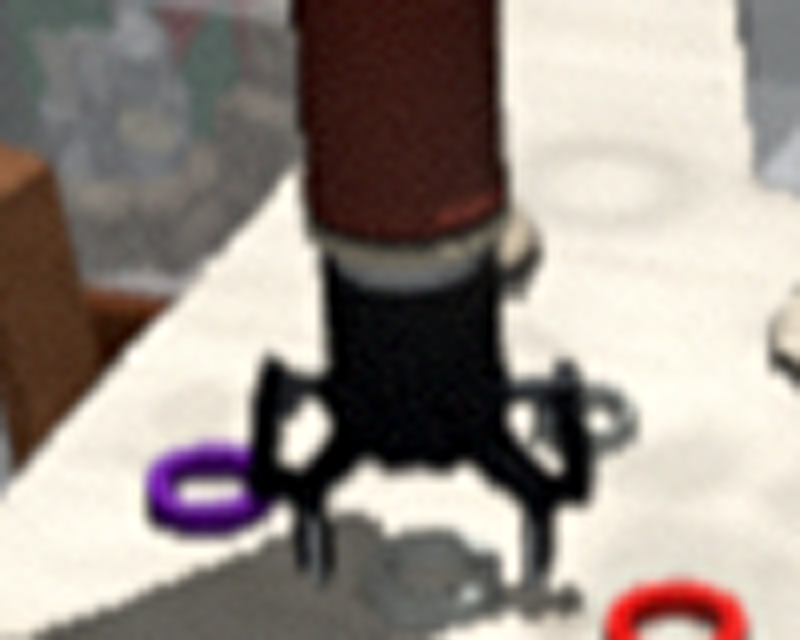

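Request:
arm_command(plan=[[0, 0, 0, 0], [0, 0, 0, 0], [0, 0, 0, 0], [0, 0, 0, 0], [0, 0, 0, 0]], hand=1, newtons=30)

```text
time_s: 6.22
position: [0.488, 0.1929, -0.0367]
ee_rot: [0.5, 0.5, 0.5, -0.5]
wrist_force: [-2.5, -0.8, 8.6]
opening: 0.0611
```

```bash
python3 -c "
from look import *
st();snap('f')
overlay(load('fs'),(185,110,285,190),8,[],'f.png')"
```

```text
t 6.225 pos [ 0.488   0.1929 -0.0367] jaw 0.06 tilt [ 0.001 -0.    -1.   ] op 0.0611 F [-2.45 -0.82  8.59] j [ 0.1   0.41 -0.65  1.97  0.33  0.86 -0.72]
```

View pics/f.png

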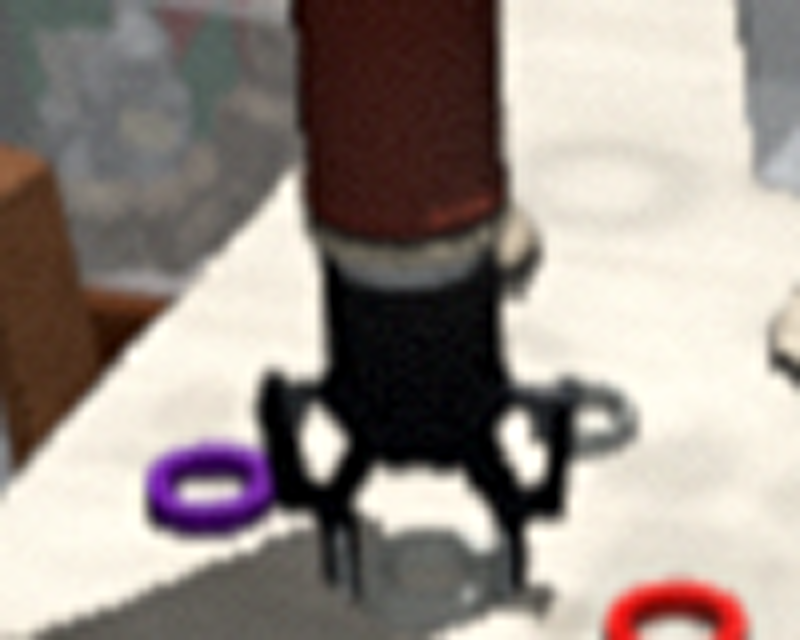

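```bash
python3 -c "
from pl import *
st();plan([(.488,.193,.043,0),(.507,.0061,.043,0)])"
```

```text
t 6.325 pos [ 0.4879  0.1929 -0.0367] jaw 0.05 tilt [ 0. -0. -1.] op 0.0611 F [-2.27 -1.24  8.1 ] j [ 0.1   0.41 -0.65  1.97  0.33  0.86 -0.72]
[[-0.08, 0.0, -0.0, 0.0], [-0.079, 0.0, -0.0, 0.001], [-0.0, 0.01, 0.093, -0.0], [-0.0, 0.009, 0.094, -0.0], [-0.0, 0.01, 0.093, -0.0]]
[[-0.0, 0.009, 0.094, -0.0], [0, 0, 0, 0], [0, 0, 0, 0], [0, 0, 0, 0], [0, 0, 0, 0]]
end [0.5068 0.0059 0.0428] -0.04
```

Request:
arm_command(plan=[[-0.08, 0, 0, 0], [-0.08, 0, 0, 0], [0, 0.01, 0.09, 0], [0, 0.009, 0.094, 0], [0, 0.01, 0.094, 0]])

```text
time_s: 6.95
position: [0.5024, 0.0524, 0.0429]
ee_rot: [0.501, 0.5, 0.5, -0.5]
wrist_force: [0.7, 0.4, -0.6]
opening: 0.061
```

Request:
arm_command(plan=[[0, 0.009, 0.096, 0], [0, 0, 0, 0], [0, 0, 0, 0], [0, 0, 0, 0], [0, 0, 0, 0]])

```text
time_s: 7.58
position: [0.5069, 0.007, 0.0427]
ee_rot: [0.501, 0.499, 0.501, -0.499]
wrist_force: [-0.1, 1.2, 0.3]
opening: 0.0611
```

```bash
python3 -c "
from look import *
st();snap('g');st()
z=.0428+.0367
sh=[(circ(.031,z+.016)+[.507,.006,0],(0,0,255)),(circ(.031,z)+[.507,.006,0],(0,255,0)),(circ(.018,.062)+[.507,.006,0],(255,255,0))]
overlay(load('gs'),(190,150,290,230),8,sh,'g.png');overlay(load('gt'),(210,180,310,250),8,sh,'g2.png')"
```

```text
t 7.575 pos [0.5069 0.007  0.0427] jaw 0.17 tilt [-0.  0. -1.] op 0.0611 F [-0.09  1.19  0.32] j [ 0.45  0.24 -0.61  1.96  0.17  0.99 -0.24]
t 7.675 pos [0.5069 0.0066 0.0426] jaw 0.14 tilt [-0.  0. -1.] op 0.061 F [ 0.39  0.21 -0.62] j [ 0.45  0.24 -0.61  1.96  0.17  0.99 -0.24]
```

View pics/g.png

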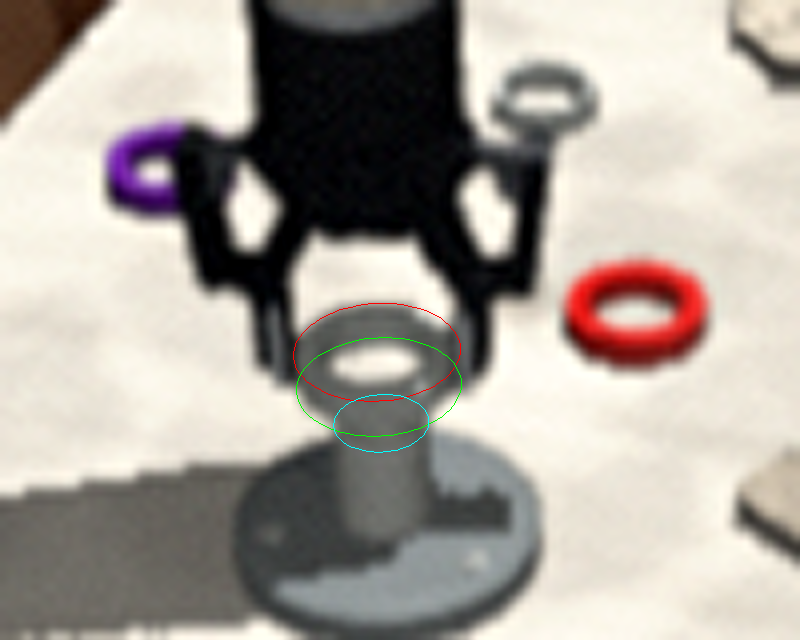

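View pics/g2.png

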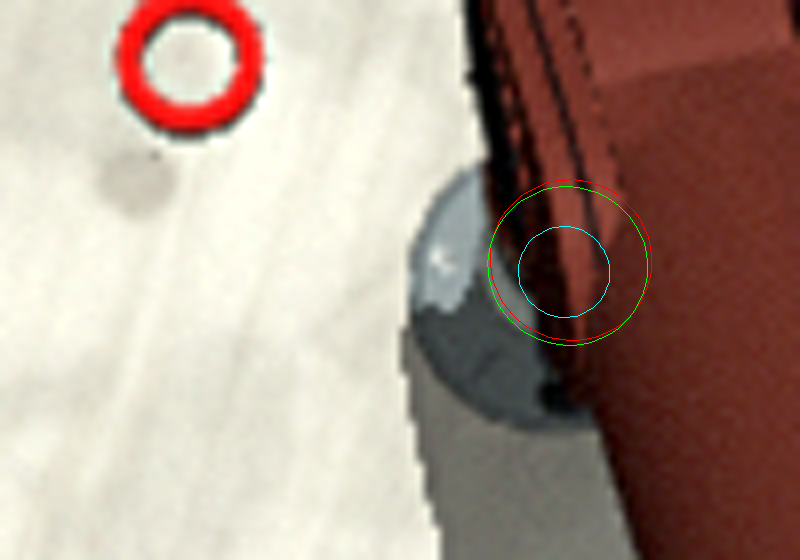

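Request:
arm_command(plan=[[0.014, 0, 0.001, 0], [0.012, 0, 0, 0], [0.012, 0, 0, 0], [0.008, 0, 0, 0], [0, 0, 0, 0]])

```text
time_s: 8.3
position: [0.507, 0.0049, 0.0193]
ee_rot: [0.5, 0.5, 0.5, -0.5]
wrist_force: [2.1, -3.2, -1.8]
opening: 0.061
```

```bash
python3 -c "
from look import *
st();snap('i');st()
z=.0197+.0367
sh=[(circ(.031,z+.016)+[.507,.006,0],(0,0,255)),(circ(.031,z)+[.507,.006,0],(0,255,0)),(circ(.018,.062)+[.507,.006,0],(255,255,0))]
overlay(load('is'),(190,150,290,230),8,sh,'i.png')"
```

```text
t 8.3 pos [0.507  0.0049 0.0193] jaw 0.05 tilt [-0. -0. -1.] op 0.061 F [ 2.12 -3.18 -1.78] j [ 0.44  0.28 -0.6   1.98  0.19  0.94 -0.26]
t 8.4 pos [0.507  0.0049 0.0195] jaw 0.04 tilt [-0. -0. -1.] op 0.0609 F [ 2.05 -3.78 -3.06] j [ 0.44  0.28 -0.6   1.98  0.19  0.94 -0.26]
```

View pics/i.png

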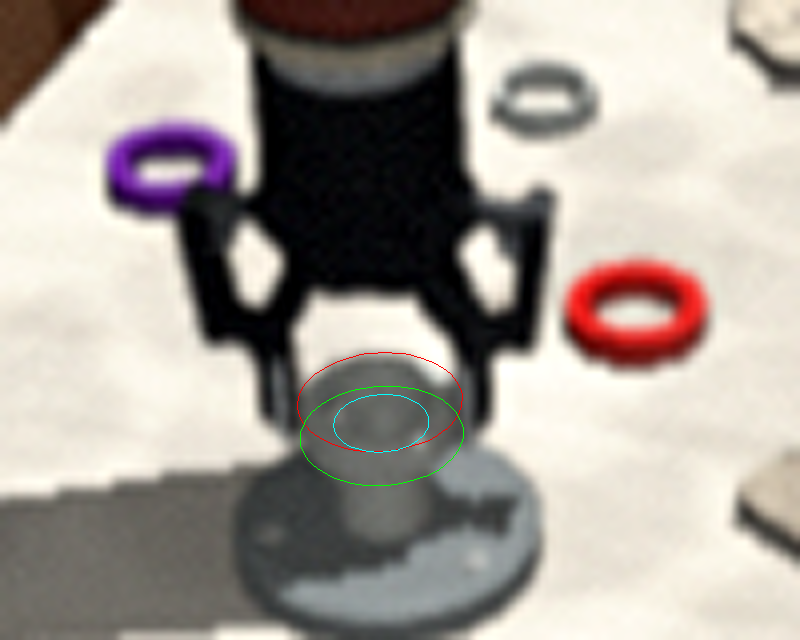

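Request:
arm_command(plan=[[0, 0.001, 0.002, 0], [0.016, 0, 0, 0], [0.016, 0, 0, 0], [0.016, 0, 0, 0], [0.016, 0, 0, 0]])

```text
time_s: 9.02
position: [0.5072, 0.0045, -0.0131]
ee_rot: [0.5, 0.5, 0.501, -0.5]
wrist_force: [0.5, -0.2, -1.4]
opening: 0.061
```

```bash
python3 -c "
from look import *
st()"
```

```text
t 9.025 pos [ 0.5072  0.0045 -0.0131] jaw 0.08 tilt [-0.  0. -1.] op 0.061 F [ 0.53 -0.21 -1.41] j [ 0.42  0.33 -0.59  2.    0.23  0.88 -0.29]
```

Request:
arm_command(plan=[[0.006, 0, 0, 0], [0, 0, 0, 0], [0, 0, 0, 0], [0, 0, 0, 0], [0, 0, 0, 0]])

```text
time_s: 9.65
position: [0.5076, 0.0044, -0.0152]
ee_rot: [0.5, 0.5, 0.5, -0.5]
wrist_force: [0.4, 0.6, -0.8]
opening: 0.0607
```

Request:
arm_command(plan=[[0, 0, 0, 0], [0, 0, 0, 0], [0, 0, 0, 0], [-0.02, 0, 0, 0], [-0.08, 0, 0, 0]], hand=0)

```text
time_s: 10.28
position: [0.5058, 0.0045, 0.034]
ee_rot: [0.499, 0.499, 0.502, -0.5]
wrist_force: [0.8, -0.3, 0.4]
opening: 0.0852
```

```bash
python3 -c "
from look import *
st();plan([(.507,.005,.06,0),(.545,.331,.06,0),(.545,.331,-.02,0)])"
```

```text
t 10.275 pos [0.5058 0.0045 0.034 ] jaw 0.08 tilt [-0.004  0.001 -1.   ] op 0.0852 F [ 0.81 -0.28  0.42] j [ 0.45  0.26 -0.61  1.96  0.17  0.98 -0.24]
[[-0.052, 0.002, -0.001, 0.001], [0.0, 0.013, -0.109, -0.0], [0.0, 0.013, -0.109, -0.0], [0.0, 0.013, -0.109, -0.0], [0.0, 0.012, -0.108, -0.0]]
[[0.0, 0.013, -0.109, -0.0], [0.0, 0.012, -0.108, -0.0], [0.08, 0.0, -0.0, -0.0], [0.08, 0.0, -0.0, -0.0], [0, 0, 0, 0]]
end [ 0.5448  0.331  -0.02  ] -0.01
```

Request:
arm_command(plan=[[-0.052, 0.002, -0.001, 0.001], [0, 0.013, -0.109, 0], [0, 0.013, -0.109, 0], [0, 0.013, -0.109, 0], [0, 0.012, -0.108, 0]])

```text
time_s: 10.9
position: [0.5344, 0.224, 0.0616]
ee_rot: [0.5, 0.501, 0.5, -0.5]
wrist_force: [0.8, -0.5, 0.5]
opening: 0.0853
```

Request:
arm_command(plan=[[0, 0.013, -0.109, 0], [0, 0.012, -0.108, 0], [0.08, 0, 0, 0], [0.05, 0, 0, 0], [0, 0, 0, 0]])

```text
time_s: 11.52
position: [0.5454, 0.33, -0.0057]
ee_rot: [-0.5, -0.499, -0.5, 0.501]
wrist_force: [0.3, -0.7, 0.7]
opening: 0.0854
```

```bash
python3 -c "
from look import *
st();snap('k');st()
overlay(load('ks'),(205,90,305,170),8,[(circ(.025,.016)+[.545,.331,0],(0,0,255)),],'k.png')
o=np.array([.507,.005,0]);sh=[(circ(.031,.036)+o,(0,0,255)),(circ(.02,.036)+o,(0,255,0))]
both('k',(.507,.005,.03),shapes=sh)
plan([(.545,.331,-.032,0)])"
```

```text
t 11.525 pos [ 0.5454  0.33   -0.0057] jaw -0.01 tilt [-0.003 -0.002 -1.   ] op 0.0854 F [ 0.26 -0.74  0.68] j [-0.11  0.58 -0.66  1.67  0.4   1.04 -0.9 ]
t 11.625 pos [ 0.5471  0.3312 -0.0031] jaw -0.04 tilt [ 0.001  0.001 -1.   ] op 0.0856 F [0.6  0.35 1.15] j [-0.11  0.57 -0.66  1.66  0.4   1.04 -0.9 ]
(320, 776, 3)
[[0.058, -0.004, 0.0, -0.0], [0, 0, 0, 0], [0, 0, 0, 0], [0, 0, 0, 0], [0, 0, 0, 0]]
end [ 0.5451  0.3312 -0.0321] -0.04
```

View pics/k.png

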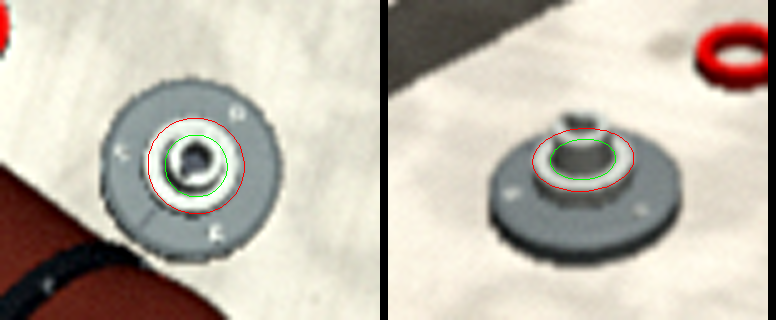

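Request:
arm_command(plan=[[0.03, -0.004, 0, 0], [0.026, 0, 0, 0], [0, 0, 0, 0], [0, 0, 0, 0], [0, 0, 0, 0]])

```text
time_s: 12.25
position: [0.5449, 0.3311, -0.0319]
ee_rot: [0.5, 0.5, 0.5, -0.5]
wrist_force: [0.4, 0.5, -0.7]
opening: 0.0855
```

```bash
python3 -c "
from look import *
st();snap('l');st()
overlay(load('ls'),(205,90,305,170),8,[],'l.png')"
```

```text
t 12.25 pos [ 0.5449  0.3311 -0.0319] jaw -0.02 tilt [ 0.001  0.    -1.   ] op 0.0855 F [ 0.41  0.46 -0.66] j [-0.13  0.61 -0.64  1.69  0.42  0.99 -0.92]
t 12.35 pos [ 0.5448  0.3311 -0.032 ] jaw -0.02 tilt [ 0.  0. -1.] op 0.0851 F [ 1.04 -0.44 -0.14] j [-0.13  0.61 -0.64  1.69  0.42  0.99 -0.92]
```

View pics/l.png

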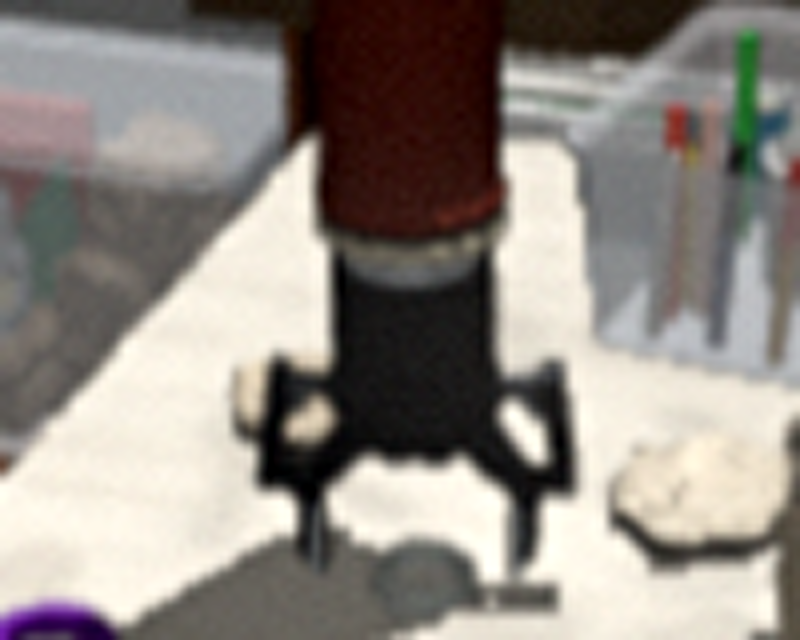

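Request:
arm_command(plan=[[0, 0, 0, 0], [0, 0, 0, 0], [0, 0, 0, 0], [0, 0, 0, 0], [0, 0, 0, 0]], hand=1, newtons=30)

```text
time_s: 12.98
position: [0.5448, 0.331, -0.0319]
ee_rot: [0.5, 0.5, 0.5, -0.5]
wrist_force: [-1.0, -1.5, 5.8]
opening: 0.0481
```

```bash
python3 -c "
from look import *
st();plan([(.545,.331,.062,0),(.5072,.0045,.062,0)])"
```

```text
t 12.975 pos [ 0.5448  0.331  -0.0319] jaw -0.02 tilt [ 0.  0. -1.] op 0.0481 F [-1.05 -1.45  5.76] j [-0.13  0.61 -0.64  1.69  0.42  0.99 -0.92]
[[-0.094, 0.0, -0.0, -0.0], [-0.094, 0.0, -0.0, -0.0], [0.0, -0.012, 0.109, -0.0], [0.0, -0.013, 0.109, -0.0], [0.0, -0.012, 0.109, -0.0]]
[[0.0, -0.013, 0.109, -0.0], [0.0, -0.012, 0.108, -0.0], [0.0, -0.013, 0.109, -0.0], [0, 0, 0, 0], [0, 0, 0, 0]]
end [0.5071 0.0045 0.0621] -0.02
```

Request:
arm_command(plan=[[-0.08, 0, 0, 0], [-0.08, 0, 0, 0], [0, -0.012, 0.109, 0], [0, -0.013, 0.109, 0], [0, -0.012, 0.109, 0]])

```text
time_s: 13.6
position: [0.5256, 0.1657, 0.0475]
ee_rot: [-0.5, -0.5, -0.5, 0.5]
wrist_force: [1.7, -0.8, 0.1]
opening: 0.0484
```

Request:
arm_command(plan=[[0, -0.013, 0.109, 0], [0, -0.012, 0.108, 0], [0, -0.013, 0.109, 0], [0, 0, 0, 0], [0, 0, 0, 0]])

```text
time_s: 14.22
position: [0.507, 0.0049, 0.0477]
ee_rot: [0.5, 0.5, 0.5, -0.5]
wrist_force: [-0.4, 1.0, -1.2]
opening: 0.0483
```

```bash
python3 -c "
from look import *
st();snap('n');st()
z=.048+.0319
o=np.array([.507,.006,0])
sh=[(circ(.025,z+.016)+o,(0,0,255)),(circ(.025,z)+o,(0,255,0)),(circ(.018,.062)+o,(255,255,0))]
overlay(load('ns'),(190,150,290,230),8,sh,'n.png')
plan([(.5072,.0045,.048,0)])"
```

```text
t 14.225 pos [0.507  0.0049 0.0477] jaw -0.04 tilt [ 0.  0. -1.] op 0.0483 F [-0.42  1.   -1.21] j [ 0.49  0.24 -0.65  1.95  0.17  1.   -0.24]
t 14.325 pos [0.5071 0.006  0.0477] jaw 0.1 tilt [ 0.     0.001 -1.   ] op 0.0484 F [-1.01 -0.85 -0.81] j [ 0.49  0.24 -0.65  1.95  0.17  1.   -0.24]
[[-0.001, 0.0, 0.003, 0.001], [0, 0, 0, 0], [0, 0, 0, 0], [0, 0, 0, 0], [0, 0, 0, 0]]
end [0.5071 0.0045 0.0482] 0.01
```

View pics/n.png

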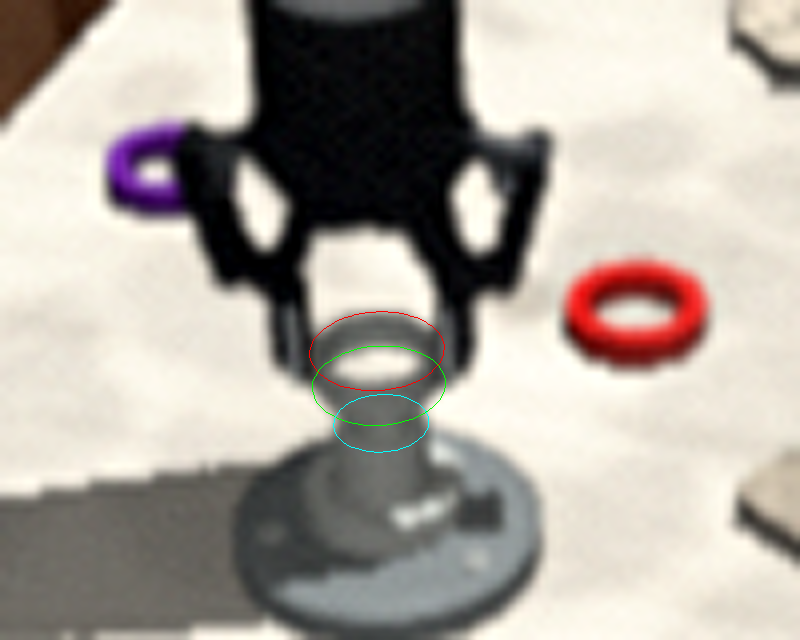

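Request:
arm_command(plan=[[0, 0, 0.002, 0], [0.012, 0, 0, 0], [0.012, 0, 0, 0], [0.012, 0, 0, 0], [0.01, 0, 0, 0]])

```text
time_s: 14.95
position: [0.5067, 0.0034, 0.024]
ee_rot: [-0.5, -0.5, -0.5, 0.5]
wrist_force: [0.2, 0.6, -0.1]
opening: 0.0484
```

```bash
python3 -c "
from look import *
st()"
```

```text
t 14.95 pos [0.5067 0.0034 0.024 ] jaw -0.02 tilt [-0.  0. -1.] op 0.0484 F [ 0.17  0.64 -0.14] j [ 0.48  0.28 -0.64  1.97  0.2   0.96 -0.26]
```

Request:
arm_command(plan=[[0.012, 0, 0, 0], [0.012, 0, 0, 0], [0.01, 0, 0, 0], [0, 0, 0, 0], [0, 0, 0, 0]])

```text
time_s: 15.58
position: [0.5071, 0.0034, 0.0078]
ee_rot: [0.5, 0.5, 0.5, -0.5]
wrist_force: [0.5, -0.8, 0.0]
opening: 0.0483
```

```bash
python3 -c "
from look import *
st()"
```

```text
t 15.575 pos [0.5071 0.0034 0.0078] jaw -0.02 tilt [ 0.  0. -1.] op 0.0483 F [ 0.54 -0.78  0.01] j [ 0.47  0.3  -0.63  1.98  0.22  0.92 -0.28]
```

Request:
arm_command(plan=[[0.006, 0, 0, 0], [0, 0, 0, 0], [0, 0, 0, 0], [0, 0, 0, 0], [0, 0, 0, 0]])

```text
time_s: 16.2
position: [0.507, 0.0034, 0.0047]
ee_rot: [0.5, 0.5, 0.5, -0.5]
wrist_force: [0.9, 0.0, -1.1]
opening: 0.0484
```

Request:
arm_command(plan=[[0, 0, 0, 0], [0, 0, 0, 0], [0, 0, 0, 0], [-0.04, 0, 0, 0], [-0.1, 0, 0, 0]], hand=0)

```text
time_s: 16.82
position: [0.5051, 0.0034, 0.0736]
ee_rot: [0.499, 0.499, 0.501, -0.501]
wrist_force: [2.0, -0.9, -0.0]
opening: 0.0852
```

```bash
python3 - <<'E'
from look import *
st()
# tang angle fit from initial images: box edges
for nm in("top0","side0"):
    c=load(nm); g=gradmag(c); best=[]
    for th in range(0,180,3):
        a=np.radians(th); R=np.array([[np.cos(a),-np.sin(a)],[np.sin(a),np.cos(a)]])
        q=np.array([[-.018,-.007],[-.018,.007],[.018,.007],[.018,-.007]])@R.T
        P=np.vstack([np.c_[q,np.full(4,.09)]])
        for dx in np.arange(-.005,.0051,.001):
            for dy in np.arange(-.005,.0051,.001):
                s=sil(c,P+[.545+dx,-.3245+dy,0]).astype(np.float32)
                best.append((cv2.remap(g,s[None,:,0].copy(),s[None,:,1].copy(),cv2.INTER_LINEAR).mean(),th,round(.545+dx,4),round(-.3245+dy,4)))
    best.sort(reverse=True); print(nm,best[:6])
E
```

```text
t 16.825 pos [0.5051 0.0034 0.0736] jaw -0.02 tilt [-0.005  0.001 -1.   ] op 0.0852 F [ 2.04 -0.88 -0.03] j [ 0.51  0.21 -0.66  1.93  0.14  1.06 -0.21]
top0 [(np.float32(13.76829), 159, np.float64(0.545), np.float64(-0.3235)), (np.float32(13.762947), 156, np.float64(0.544), np.float64(-0.3225)), (np.float32(13.7435255), 156, np.float64(0.545), np.float64(-0.3225)), (np.float32(13.738506), 156, np.float64(0.545), np.float64(-0.3235)), (np.float32(13.724599), 159, np.float64(0.544), np.float64(-0.3225)), (np.float32(13.719569), 162, np.float64(0.545), np.float64(-0.3235))]
side0 [(np.float32(15.255563), 153, np.float64(0.545), np.float64(-0.3255)), (np.float32(15.232769), 153, np.float64(0.546), np.float64(-0.3255)), (np.float32(15.19561), 156, np.float64(0.545), np.float64(-0.3255)), (np.float32(15.166128), 156, np.float64(0.546), np.float64(-0.3255)), (np.float32(15.122118), 153, np.float64(0.546), np.float64(-0.3265)), (np.float32(15.119883), 159, np.float64(0.545), np.float64(-0.3255))]
```

```bash
python3 - <<'E'
from look import *
snap('p')
ims=[]
o=np.array([.545,-.324,0])
def pip(th): a=np.radians(th); return np.array([[.020*np.cos(a),.020*np.sin(a),.0575]])+o+circ(.0015,0,8)
for mk in(0,1):
  for n in('pt','ps'):
    c=load(n);u,v=proj(c,o+[0,0,.06]).astype(int)
    im=overlay(c,(u-13,v-14,u+14,v+12),14,[(pip(156),(0,0,255)),(pip(-24),(255,0,255)),(circ(.022,.056)+o,(0,255,0))] if mk else [],None); ims.append(im)
im=np.vstack([np.hstack(ims[:2]),np.hstack(ims[2:])]);im=cv2.resize(im,None,fx=.8,fy=.8);print(im.shape)
cv2.imwrite('pics/p.png',im)
oo=np.array([.507,.005,0]);sh=[(circ(.031,.036)+oo,(0,0,255)),(circ(.025,.052)+oo,(0,255,0))]
both('p',(.507,.005,.03),shapes=[])
import os; os.rename('pics/p.png','pics/p_rings.png'); cv2.imwrite('pics/p.png',im)
E
```

```text
(582, 605, 3)
(320, 776, 3)
```

View pics/p.png

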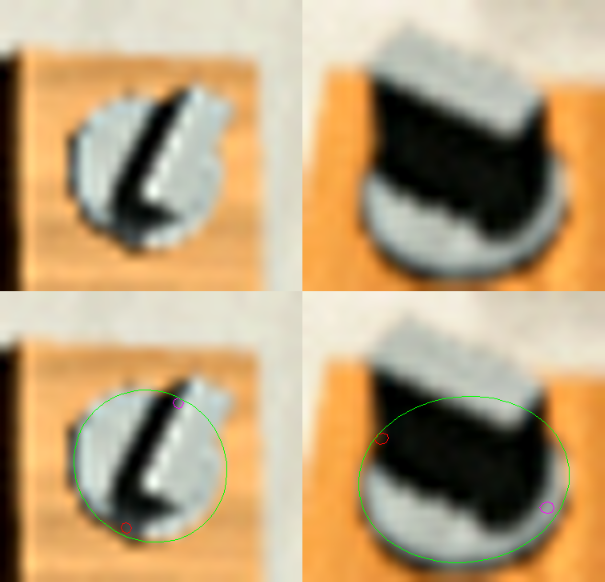

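View pics/p_rings.png

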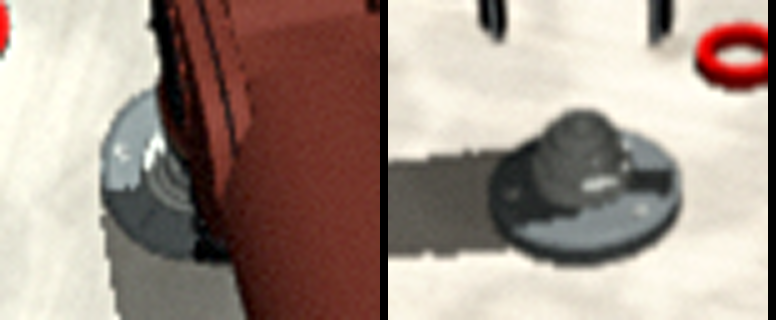

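```bash
python3 -c "
from look import *
st();plan([(.507,.003,.10,0),(.545,-.3255,.10,66)])"
```

```text
t 16.925 pos [0.5102 0.0039 0.0792] jaw -0.01 tilt [ 0.007 -0.    -1.   ] op 0.0854 F [ 0.22 -0.54 -0.42] j [ 0.51  0.2  -0.66  1.92  0.14  1.06 -0.21]
[[-0.042, -0.006, 0.002, -0.0], [0.0, 0.011, 0.094, -0.105], [0.0, -0.005, 0.094, -0.105], [0.0, -0.02, 0.092, -0.105], [0.0, -0.035, 0.088, -0.105]]
[[0.0, -0.049, 0.081, -0.104], [0.0, -0.061, 0.072, -0.105], [0.0, -0.073, 0.06, -0.104], [0, 0, 0, 0], [0, 0, 0, 0]]
end [ 0.5449 -0.3256  0.1002] 65.96
```

Request:
arm_command(plan=[[-0.042, -0.003, 0.002, 0], [0, 0.011, 0.094, -0.105], [0, -0.005, 0.094, -0.105], [0, -0.02, 0.092, -0.105], [0, -0.035, 0.088, -0.105]])

```text
time_s: 17.55
position: [0.527, -0.1867, 0.0953]
ee_rot: [0.636, 0.309, 0.636, -0.31]
wrist_force: [0.7, 0.6, -0.3]
opening: 0.0854
```

Request:
arm_command(plan=[[0, -0.049, 0.081, -0.104], [0, -0.061, 0.072, -0.105], [0, -0.073, 0.06, -0.104], [0, 0, 0, 0], [0, 0, 0, 0]])

```text
time_s: 18.18
position: [0.543, -0.3253, 0.095]
ee_rot: [0.691, 0.148, 0.692, -0.147]
wrist_force: [0.4, 0.5, 0.0]
opening: 0.0852
```

```bash
python3 -c "
from look import *
st();plan([(.545,-.3255,.06,66)])"
```

```text
t 18.175 pos [ 0.543  -0.3253  0.095 ] jaw 65.88 tilt [-0.     0.001 -1.   ] op 0.0852 F [0.37 0.49 0.02] j [ 0.94  0.44 -0.61  1.6   0.26  1.18  1.43]
[[0.07, 0.001, 0.004, -0.001], [0, 0, 0, 0], [0, 0, 0, 0], [0, 0, 0, 0], [0, 0, 0, 0]]
end [ 0.545  -0.3257  0.06  ] 65.97
```

Request:
arm_command(plan=[[0.07, 0.001, 0.004, 0], [0.01, 0, 0, 0], [0, 0, 0, 0], [0, 0, 0, 0], [0, 0, 0, 0]])

```text
time_s: 18.8
position: [0.5456, -0.3266, 0.0567]
ee_rot: [0.692, 0.147, 0.691, -0.148]
wrist_force: [0.5, -0.5, -1.1]
opening: 0.0854
```

```bash
python3 -c "
from look import *
st();snap('q');st()
overlay(load('qs'),(200,220,300,300),8,[],'q.png')"
```

```text
t 18.8 pos [ 0.5456 -0.3266  0.0567] jaw 65.95 tilt [ 0.001 -0.001 -1.   ] op 0.0854 F [ 0.5  -0.49 -1.06] j [ 0.93  0.48 -0.59  1.63  0.29  1.12  1.41]
t 18.9 pos [ 0.5454 -0.3266  0.0563] jaw 65.94 tilt [ 0.001 -0.001 -1.   ] op 0.0854 F [-0.55  0.08 -0.15] j [ 0.93  0.48 -0.59  1.63  0.29  1.12  1.41]
```

View pics/q.png

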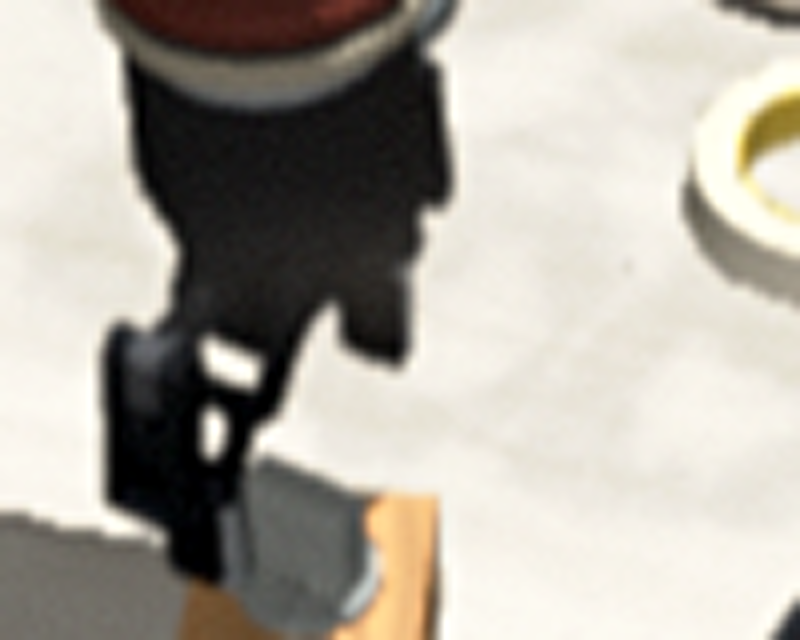

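Request:
arm_command(plan=[[0.02, 0, 0, 0], [0.018, 0, 0, 0], [0.012, 0, 0, 0], [0, 0, 0, 0], [0, 0, 0, 0]])

```text
time_s: 19.52
position: [0.5453, -0.3264, 0.0308]
ee_rot: [0.692, 0.147, 0.692, -0.147]
wrist_force: [-0.3, -0.2, 1.3]
opening: 0.0855
```

```bash
python3 -c "
from look import *
st();snap('r');st()
overlay(load('rs'),(200,240,300,320),8,[],'r.png')"
```

```text
t 19.525 pos [ 0.5453 -0.3264  0.0308] jaw 65.95 tilt [ 0.  0. -1.] op 0.0855 F [-0.35 -0.21  1.28] j [ 0.92  0.51 -0.58  1.65  0.31  1.07  1.4 ]
t 19.625 pos [ 0.5454 -0.3264  0.031 ] jaw 65.95 tilt [ 0. -0. -1.] op 0.0854 F [-0.25 -0.21 -0.26] j [ 0.92  0.5  -0.58  1.65  0.31  1.07  1.4 ]
```

View pics/r.png

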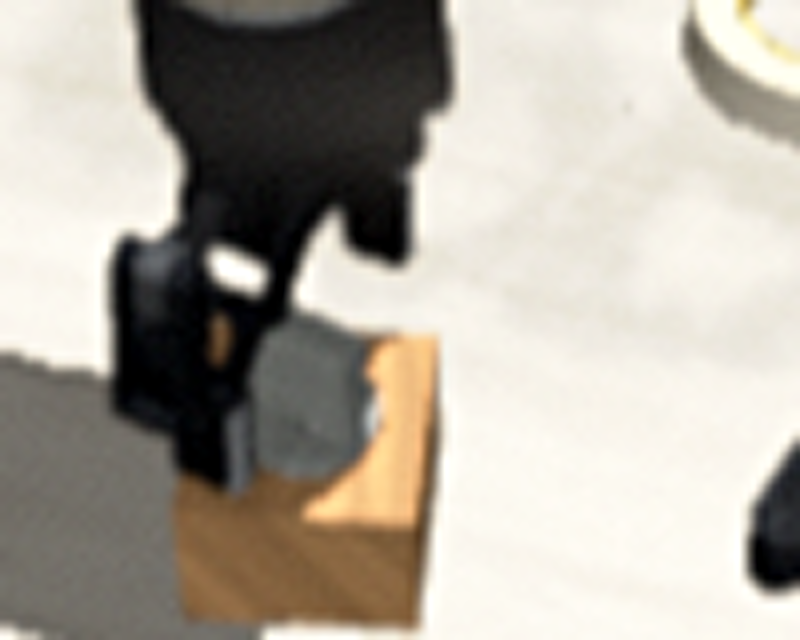

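Request:
arm_command(plan=[[0, 0, 0, 0], [0, 0, 0, 0], [0, 0, 0, 0], [0, 0, 0, 0], [0, 0, 0, 0]], hand=1, newtons=60)

```text
time_s: 20.25
position: [0.5454, -0.3264, 0.0308]
ee_rot: [0.692, 0.147, 0.691, -0.147]
wrist_force: [0.1, -0.0, 1.7]
opening: 0.0125
```

Request:
arm_command(plan=[[0, 0, 0, 0], [0, 0, 0, 0], [0, 0, 0, 0], [0, 0, 0, 0], [0, 0, 0, 0]])

```text
time_s: 20.88
position: [0.5453, -0.3264, 0.0308]
ee_rot: [0.692, 0.147, 0.691, -0.147]
wrist_force: [1.7, 1.0, 4.4]
opening: 0.0129
```

```bash
python3 -c "
from look import *
st()"
```

```text
t 20.875 pos [ 0.5453 -0.3264  0.0308] jaw 65.95 tilt [ 0. -0. -1.] op 0.0129 F [1.66 1.01 4.4 ] j [ 0.92  0.51 -0.58  1.66  0.31  1.07  1.4 ]
```

Request:
arm_command(plan=[[-0.02, 0, 0, 0], [-0.06, 0, 0, 0], [-0.08, 0, 0, 0], [-0.04, 0, 0, 0], [0, 0, 0, 0]])

```text
time_s: 21.5
position: [0.5456, -0.3268, 0.1317]
ee_rot: [0.692, 0.147, 0.691, -0.148]
wrist_force: [-0.4, -0.5, -2.0]
opening: 0.0131
```

```bash
python3 -c "
from look import *
st();snap('s');st()
overlay(load('ss'),(190,220,290,310),8,[],'s.png')"
```

```text
t 21.5 pos [ 0.5456 -0.3268  0.1317] jaw 65.93 tilt [ 0.002 -0.001 -1.   ] op 0.0131 F [-0.42 -0.55 -1.95] j [ 0.94  0.41 -0.61  1.56  0.25  1.25  1.44]
t 21.6 pos [ 0.5443 -0.3263  0.1292] jaw 65.94 tilt [-0.002  0.001 -1.   ] op 0.0126 F [-0.61  0.44 -2.13] j [ 0.94  0.41 -0.61  1.56  0.25  1.25  1.44]
```

View pics/s.png

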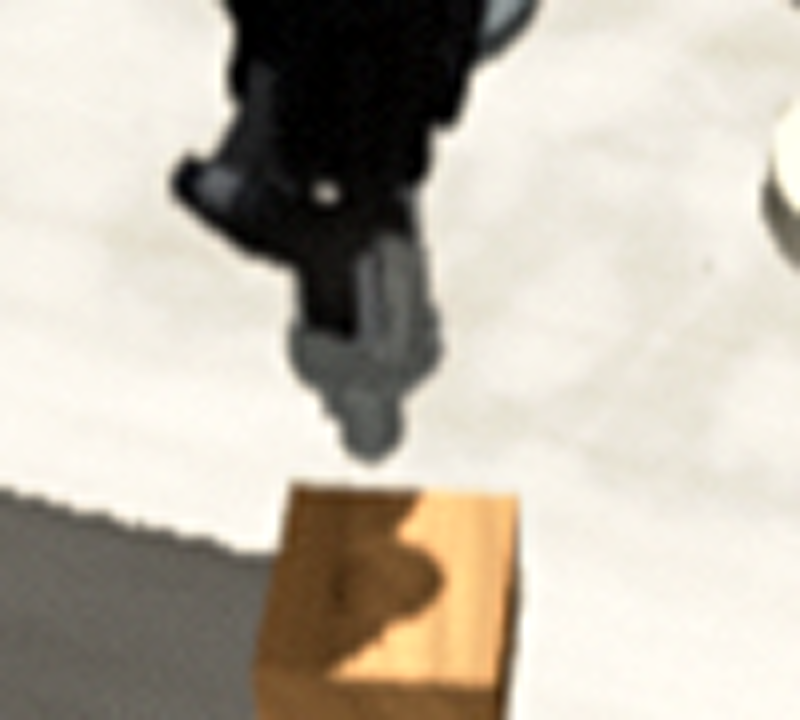

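```bash
python3 -c "
from look import *
S=read_state();z=S['position'][2]+.03-.0085  # spindle origin true z approx
o=np.array([.5445,-.3245,z])
c=load('ss')
a=np.radians(156)
key=np.array([[r*np.cos(a),r*np.sin(a),h] for r,h in((.009,-.010),(.0145,-.010),(.0145,-.032),(.009,-.032))])+o
key2=np.array([[-r*np.cos(a),-r*np.sin(a),h] for r,h in((.009,-.010),(.0145,-.010),(.0145,-.032),(.009,-.032))])+o
a1=overlay(c,(220,250,255,285),16,[],None);a2=overlay(c,(220,250,255,285),16,[(circ(.022,0)+o,(0,255,0)),(circ(.009,-.034)+o,(0,255,255)),(key,(0,0,255)),(key2,(255,0,255))],None)
im=cv2.resize(np.hstack([a1,a2]),None,fx=.7,fy=.7); im=cv2.convertScaleAbs(im,alpha=1.4,beta=20);cv2.imwrite('pics/s2.png',im);print(im.shape)"
```

```text
(392, 784, 3)
```

View pics/s2.png

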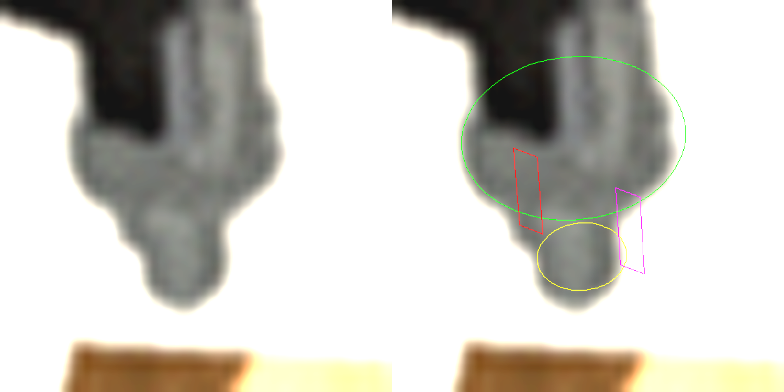

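```bash
python3 -c "
from look import *
st();plan([(.507,.0042,.098,50)])"
```

```text
t 21.6 pos [ 0.5443 -0.3263  0.1292] jaw 65.94 tilt [-0.002  0.001 -1.   ] op 0.0126 F [-0.61  0.44 -2.13] j [ 0.94  0.41 -0.61  1.56  0.25  1.25  1.44]
[[0.01, 0.096, -0.056, 0.03], [0.01, 0.093, -0.061, 0.029], [0.011, 0.09, -0.065, 0.03], [0.01, 0.086, -0.069, 0.029], [0.011, 0.083, -0.073, 0.03]]
[[0.01, 0.08, -0.076, 0.029], [0, 0, 0, 0], [0, 0, 0, 0], [0, 0, 0, 0], [0, 0, 0, 0]]
end [0.507  0.0039 0.0982] 50.01
```

Request:
arm_command(plan=[[0.01, 0.096, -0.056, 0.03], [0.01, 0.093, -0.061, 0.029], [0.011, 0.09, -0.065, 0.03], [0.01, 0.086, -0.069, 0.029], [0.011, 0.083, -0.073, 0.03]])

```text
time_s: 22.22
position: [0.5122, -0.0495, 0.1029]
ee_rot: [0.669, 0.227, 0.67, -0.227]
wrist_force: [1.4, 0.0, -1.6]
opening: 0.013
```

Request:
arm_command(plan=[[0.01, 0.08, -0.076, 0.029], [0, 0, 0, 0], [0, 0, 0, 0], [0, 0, 0, 0], [0, 0, 0, 0]])

```text
time_s: 22.85
position: [0.5078, 0.0027, 0.0993]
ee_rot: [0.664, 0.242, 0.664, -0.242]
wrist_force: [-0.4, -0.1, -1.4]
opening: 0.0128
```

Request:
arm_command(plan=[[0, 0, 0, 0], [0, 0, 0, 0], [0, 0, 0, 0], [0, 0, 0, 0], [0, 0, 0, 0]])

```text
time_s: 23.48
position: [0.5078, 0.0038, 0.0996]
ee_rot: [0.665, 0.242, 0.665, -0.242]
wrist_force: [0.3, 0.2, -2.3]
opening: 0.0128
```

```bash
python3 -c "
from look import *
st();snap('u')
S=read_state();p=S['position'];print(p)
z=p[2]+.0192
o=np.array([.507,.006,z]);a=np.radians(140)
key=np.array([[r*np.cos(a),r*np.sin(a),h] for r,h in((.009,-.010),(.0145,-.010),(.0145,-.032),(.009,-.032))])+o
h=np.array([.507,.006,0])
sh=[(circ(.022,0)+o,(0,255,0)),(circ(.009,-.036)+o,(0,255,255)),(key,(0,0,255)),(circ(.018,.062)+h,(255,255,0)),(circ(.010,.062)+h,(255,0,0))]
c=load('us');b=(215,165,265,225)
overlay(c,b,12,[],'u1.png');overlay(c,b,12,sh,'u2.png')
im=np.hstack([cv2.imread('pics/u1.png'),cv2.imread('pics/u2.png')]);im=cv2.convertScaleAbs(cv2.resize(im,None,fx=.66,fy=.66),alpha=1.3,beta=15);print(im.shape);cv2.imwrite('pics/u.png',im)"
```

```text
t 23.475 pos [0.5078 0.0038 0.0996] jaw 50.02 tilt [ 0.  0. -1.] op 0.0128 F [ 0.31  0.25 -2.27] j [ 0.61  0.2  -0.77  1.9   0.15  1.11  0.65]
[0.50778422 0.0038272  0.09962329]
(475, 792, 3)
```

View pics/u.png

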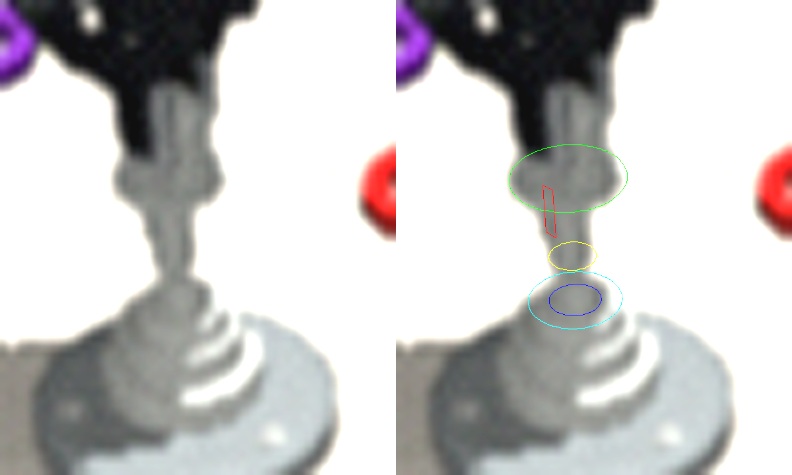

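```bash
python3 -c "
from look import *
c=load('us');g=cv2.cvtColor(c['color'],cv2.COLOR_RGB2GRAY).astype(int)
for v in range(184,214): print(v,g[v,222:252])
"
```

```text
184 [211 208 210 208 208 209 208 185 119  62  49  46  66  92  88  89  98  97
  93 103 152 212 224 221 220 219 219 219 219 217]
185 [208 210 213 210 211 212 205 165 109  88  78  73  77  90  85  85 100  93
  91  91 127 200 223 222 222 219 220 220 218 211]
186 [203 206 206 208 206 209 199 138  95  90  91  93  90  90  86  95  99  97
  96  88 113 182 218 220 219 219 217 217 210 201]
187 [201 202 203 201 201 205 195 123  86  90  94  94  90  90  89  98 101  95
  95  87  98 156 211 219 217 216 217 212 205 193]
188 [203 202 200 200 201 205 194 132  90  89  89  93  92  91  92  97  97  96
  94  86 110 165 212 220 216 217 215 214 203 196]
189 [206 206 204 204 202 207 195 151 111  92  92  95  94  92  90  96  93  92
  94  98 139 192 218 221 218 217 217 214 210 205]
190 [209 207 207 206 204 207 201 179 155 120 102 101  98  96  96  95  97 103
 122 134 180 214 223 220 217 218 217 216 216 213]
191 [205 203 203 203 202 203 205 200 195 165 130 102  97  99 100 101 100 126
 173 187 213 221 220 220 218 219 219 218 217 216]
192 [202 203 201 201 202 199 202 206 206 199 167 108  92  99 103  97 101 142
 208 22
[... 2009 characters left out ...]
110 110 109 118
 132 145 156 154 123 131 189 182 146 140 141 141]
209 [ 73  67  66  67  67  73  85  90  89  97 100 102 104 103 110 107 117 139
 151 163 153 126 101 132 193 187 149 139 141 140]
210 [ 66  68  70  71  69  77  91  92  92  99 100 104 106 109 107 110 124 144
 140 129 116 104 108 152 193 174 144 139 142 140]
211 [ 67  70  72  72  71  76  91  94  94  93 100 104 108 107 108 106 113 121
 113 109 106 116 141 181 186 147 129 137 141 142]
212 [ 70  69  71  71  71  76  89  98  98  95  96 105 105 106 105 107 110 109
 110 118 134 153 182 187 160 116 125 139 143 141]
213 [ 69  74  71  71  72  75  84  94 100  95  99  99 104 108 104 112 120 127
 134 153 172 191 189 164 123 107 132 140 140 139]
```

```bash
python3 -c "
from look import *
c=load('us');z=.0996+.0192
for n,p in [('rim',(.507,.006,.062)),('stem',(.507,.006,z-.035)),('flange',(.507,.006,z+.002)),('flange+x1',(.508,.006,z+.002)),('flange+y1',(.507,.007,z+.002)),('+z1',(.507,.006,z+.003))]: print(n,proj(c,p).round(2))
# flange bottom edge row and stem tip row predicted
for y in (.004,.006,.008):
  print(y,'flange bottom row',max(proj(c,q)[1] for q in circ(.022,z)+[.507,y,0]).round(2),'stem tip row',max(proj(c,q)[1] for q in circ(.006,z-.04)+[.507,y,0]).round(2), max(proj(c,q)[1] for q in circ(.009,z-.037)+[.507,y,0]).round(2))
"
```

```text
rim [237.1  202.32]
stem [236.77 196.53]
flange [236.18 186.4 ]
flange+x1 [236.52 186.41]
flange+y1 [236.22 186.21]
+z1 [236.16 186.12]
0.004 flange bottom row 191.71 stem tip row 199.46 199.26
0.006 flange bottom row 191.31 stem tip row 199.06 198.86
0.008 flange bottom row 190.91 stem tip row 198.66 198.46
```

```bash
python3 -c "
from look import *
for n in('side0','ks','ps'):
  c=load(n);g=cv2.cvtColor(c['color'],cv2.COLOR_RGB2GRAY).astype(int);print(n)
  for v in range(197,208): print(v,g[v,226:248])
"
```

```text
side0
197 [195 192 192 193 194 195 195 196 201 204 205 205 207 204 207 206 207 207
 205 204 206 205]
198 [200 198 194 194 196 199 199 201 199 201 205 206 206 205 207 210 208 208
 209 206 205 209]
199 [200 201 198 197 198 201 201 197 195 194 197 200 201 203 202 205 206 208
 207 209 207 207]
200 [200 200 200 198 200 198 197 185 170 165 173 178 178 180 190 196 200 205
 207 208 209 209]
201 [200 200 197 197 196 195 186 160 127 112 124 138 141 147 166 185 192 201
 205 207 207 208]
202 [199 198 195 193 190 186 181 166 122  91  94 106 105 104 133 177 187 187
 194 201 206 208]
203 [197 197 194 189 184 171 178 182 145 104  96 101 101 104 131 176 180 165
 166 180 186 195]
204 [196 188 179 174 167 150 163 180 170 141 130 128 136 145 159 178 159 127
 132 141 148 165]
205 [175 166 147 142 138 125 129 160 176 178 172 166 174 181 176 162 120 102
 123 131 131 134]
206 [142 129 128 130 131 122 101 119 146 162 169 167 170 165 148 130 101  98
 128 134 130 132]
207 [123 114 115 122 129 125  91  93 106 115 124 130 130 119 111 104  93  96
 128 132 134 132]
ks
197 [201 204 201 202 202 205 206 206 210 211 2
[... 1346 characters left out ...]
7 140 170 197 218
 223 222 222 221]
201 [213 212 212 213 209 198 182 146 112 103  99 102 103  99 101 112 147 195
 220 221 221 221]
202 [211 211 210 207 191 157 129 105  91  95 101 110 108 101  95  89 107 153
 195 216 219 222]
203 [213 213 206 196 159 115  97  97  92  94 104 110 111 104  96  93  92 111
 152 185 197 208]
204 [209 203 188 169 119  89  95  99  95  99 101 109 107 103 100 100  93  88
 105 135 160 175]
205 [186 168 134 116  91  83  93 101 102 104 102 103 105 106 104 103  93  86
  97 119 147 150]
206 [130  98  78  85  90  83  92 103 106 108 108 110 110 112 109 103  94  91
  98 123 162 154]
207 [ 73  61  67  81  91  90  88  98 106 107 111 113 111 110 105  99  95  92
  95 109 157 153]
```

Request:
arm_command(plan=[[0.01, 0.001, 0.001, 0], [0.01, 0, 0, 0], [0.008, 0, 0, 0], [0.006, 0, 0, 0], [0, 0, 0, 0]])

```text
time_s: 24.2
position: [0.5083, 0.0039, 0.0824]
ee_rot: [0.664, 0.242, 0.665, -0.242]
wrist_force: [0.3, 0.1, -2.6]
opening: 0.0128
```

```bash
python3 -c "
from look import *
st()"
```

```text
t 24.2 pos [0.5083 0.0039 0.0824] jaw 50.02 tilt [-0.  0. -1.] op 0.0128 F [ 0.26  0.08 -2.55] j [ 0.6   0.22 -0.77  1.91  0.17  1.08  0.64]
```

Stem tip is now at about rim level; continue 4 mm.

Request:
arm_command(plan=[[0.004, 0, 0, 0], [0.004, 0, 0, 0], [0, 0, 0, 0], [0, 0, 0, 0], [0, 0, 0, 0]])

```text
time_s: 24.82
position: [0.5088, 0.0043, 0.0788]
ee_rot: [0.665, 0.242, 0.664, -0.241]
wrist_force: [-0.3, 3.7, 0.8]
opening: 0.0127
```

```bash
python3 -c "
from look import *
st();snap('v')
overlay(load('vs'),(215,165,265,225),12,[],'v.png')"
```

```text
t 24.825 pos [0.5088 0.0043 0.0788] jaw 50.04 tilt [ 0.001  0.001 -1.   ] op 0.0127 F [-0.31  3.72  0.85] j [ 0.6   0.23 -0.77  1.92  0.18  1.07  0.63]
```

View pics/v.png

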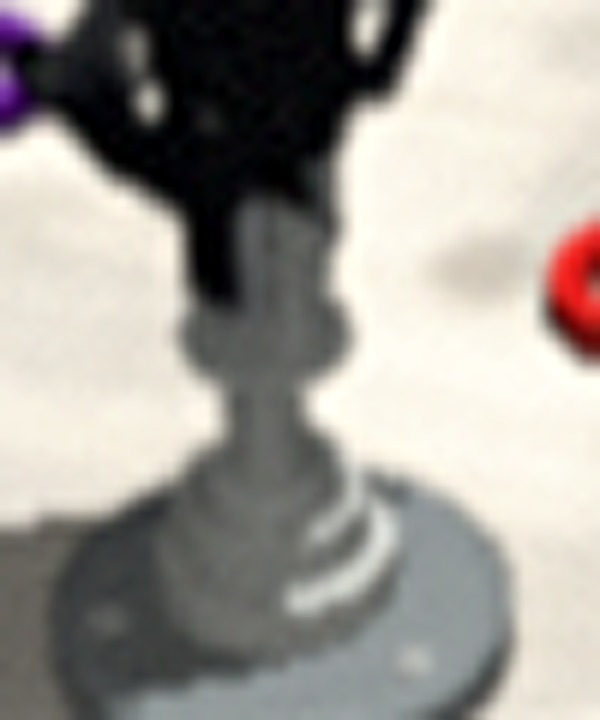

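Request:
arm_command(plan=[[0, 0.002, -0.002, 0], [0, 0, 0, 0], [0.004, 0, 0, 0], [0.002, 0, 0, 0], [0, 0, 0, 0]])

```text
time_s: 25.55
position: [0.5082, 0.0051, 0.0754]
ee_rot: [0.664, 0.242, 0.665, -0.242]
wrist_force: [0.2, 1.5, -2.7]
opening: 0.0127
```

```bash
python3 -c "
from look import *
st()"
```

```text
t 25.55 pos [0.5082 0.0051 0.0754] jaw 50.02 tilt [-0. -0. -1.] op 0.0127 F [ 0.22  1.47 -2.71] j [ 0.6   0.23 -0.77  1.92  0.18  1.06  0.63]
```

Request:
arm_command(plan=[[0, 0.001, -0.001, 0], [0.004, 0, 0, 0], [0.004, 0, 0, 0], [0.002, 0, 0, 0], [0, 0, 0, 0]])

```text
time_s: 26.18
position: [0.5082, 0.006, 0.0705]
ee_rot: [0.664, 0.242, 0.665, -0.242]
wrist_force: [-0.7, -0.3, -1.6]
opening: 0.013
```

```bash
python3 -c "
from look import *
st()"
```

```text
t 26.175 pos [0.5082 0.006  0.0705] jaw 50.02 tilt [-0.  0. -1.] op 0.013 F [-0.71 -0.32 -1.63] j [ 0.59  0.24 -0.77  1.92  0.19  1.05  0.62]
```

Request:
arm_command(plan=[[0.004, 0, 0, 0], [0.004, 0, 0, 0], [0.004, 0, 0, 0], [0.004, 0, 0, 0], [0, 0, 0, 0]])

```text
time_s: 26.8
position: [0.5082, 0.006, 0.0624]
ee_rot: [0.664, 0.242, 0.665, -0.242]
wrist_force: [-0.6, -0.1, -2.4]
opening: 0.0128
```

```bash
python3 -c "
from look import *
st()"
```

```text
t 26.8 pos [0.5082 0.006  0.0624] jaw 50.02 tilt [-0.  0. -1.] op 0.0128 F [-0.56 -0.09 -2.4 ] j [ 0.59  0.25 -0.76  1.93  0.2   1.04  0.61]
```

Key is in the keyway with no side load. Raise the grip and continue toward the spring.

Request:
arm_command(plan=[[0.004, 0, 0, 0], [0.004, 0, 0, 0], [0.004, 0, 0, 0], [0.004, 0, 0, 0], [0, 0, 0, 0]], newtons=110)

```text
time_s: 27.42
position: [0.5082, 0.006, 0.0544]
ee_rot: [0.664, 0.242, 0.665, -0.242]
wrist_force: [-0.5, -0.4, -1.8]
opening: 0.0118
```

Request:
arm_command(plan=[[0.004, 0, 0, 0], [0.004, 0, 0, 0], [0.004, 0, 0, 0], [0, 0, 0, 0], [0, 0, 0, 0]])

```text
time_s: 28.05
position: [0.5086, 0.0059, 0.0489]
ee_rot: [0.665, 0.242, 0.664, -0.242]
wrist_force: [-1.9, -0.7, 5.6]
opening: 0.0119
```

```bash
python3 -c "
from look import *
st()"
```

```text
t 28.05 pos [0.5086 0.0059 0.0489] jaw 50.02 tilt [ 0. -0. -1.] op 0.0119 F [-1.9  -0.65  5.63] j [ 0.58  0.27 -0.76  1.94  0.21  1.01  0.6 ]
```

Request:
arm_command(plan=[[0.004, 0, 0, 0], [0.004, 0, 0, 0], [0.004, 0, 0, 0], [0, 0, 0, 0], [0, 0, 0, 0]])

```text
time_s: 28.68
position: [0.5087, 0.0059, 0.0431]
ee_rot: [0.665, 0.242, 0.664, -0.242]
wrist_force: [-2.2, 0.2, 8.2]
opening: 0.0118
```

```bash
python3 -c "
from look import *
st()"
```

```text
t 28.675 pos [0.5087 0.0059 0.0431] jaw 50.01 tilt [ 0.001 -0.    -1.   ] op 0.0118 F [-2.24  0.18  8.16] j [ 0.58  0.27 -0.75  1.95  0.22  1.    0.59]
```

Request:
arm_command(plan=[[0.002, 0, 0, 0], [0.002, 0, 0, 0], [0.001, 0, 0, 0], [0, 0, 0, 0], [0, 0, 0, 0]])

```text
time_s: 29.3
position: [0.5088, 0.0059, 0.0428]
ee_rot: [0.665, 0.241, 0.664, -0.242]
wrist_force: [-15.2, -2.0, 37.3]
opening: 0.0121
```

```bash
python3 -c "
from look import *
st();snap('w');st()
h=np.array([.507,.006,0])
sh=[(circ(.022,.062)+h,(0,255,0)),(circ(.022,.068)+h,(0,255,0)),(circ(.031,.036)+h,(0,0,255)),(circ(.025,.052)+h,(255,0,255))]
b=(215,165,265,225);c=load('ws')
im=np.hstack([overlay(c,b,12,[],None),overlay(c,b,12,sh,None)]);im=cv2.convertScaleAbs(cv2.resize(im,None,fx=.66,fy=.66),alpha=1.2,beta=10);cv2.imwrite('pics/w.png',im)"
```

```text
t 29.3 pos [0.5088 0.0059 0.0428] jaw 50.01 tilt [ 0.001 -0.002 -1.   ] op 0.0121 F [-15.23  -1.99  37.32] j [ 0.57  0.28 -0.75  1.95  0.23  1.    0.59]
t 29.4 pos [0.5088 0.0059 0.0428] jaw 50.01 tilt [ 0.    -0.002 -1.   ] op 0.0117 F [-15.02  -1.02  36.78] j [ 0.57  0.28 -0.75  1.95  0.23  1.    0.59]
```

View pics/w.png

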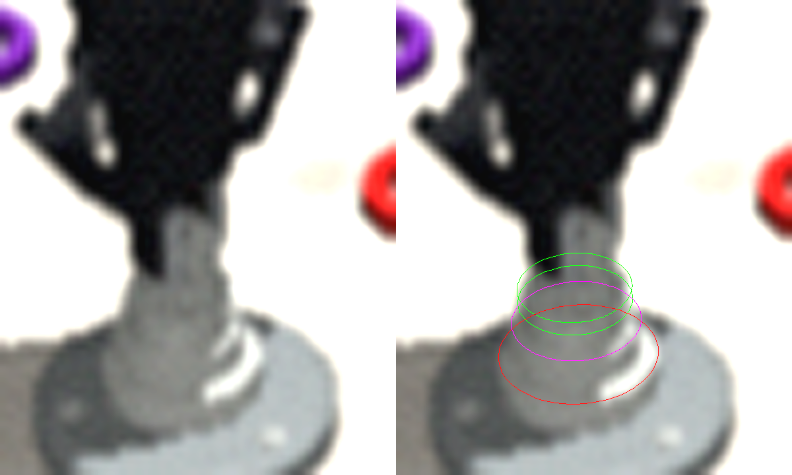

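Request:
arm_command(plan=[[-0.002, 0, 0, 0], [0, 0, 0, 0], [0, 0, 0, 0], [0, 0, 0, 0], [0, 0, 0, 0]])

```text
time_s: 30.02
position: [0.5087, 0.006, 0.0428]
ee_rot: [0.665, 0.241, 0.664, -0.242]
wrist_force: [-8.6, -0.6, 23.9]
opening: 0.012
```

```bash
python3 -c "
from look import *
st();snap('x')
t=load('xt')
cv2.imwrite('pics/xt.png',cv2.convertScaleAbs(cv2.resize(t['color'][:,:,::-1],(800,600)),alpha=1.6))
import time
st()"
```

```text
t 30.025 pos [0.5087 0.006  0.0428] jaw 50.02 tilt [ 0.001 -0.001 -1.   ] op 0.012 F [-8.6  -0.63 23.88] j [ 0.58  0.27 -0.75  1.95  0.22  1.    0.59]
t 30.125 pos [0.5087 0.0059 0.0428] jaw 50.02 tilt [ 0.001 -0.001 -1.   ] op 0.0121 F [-9.5  -0.57 23.25] j [ 0.58  0.27 -0.75  1.95  0.22  1.    0.59]
```

View pics/xt.png

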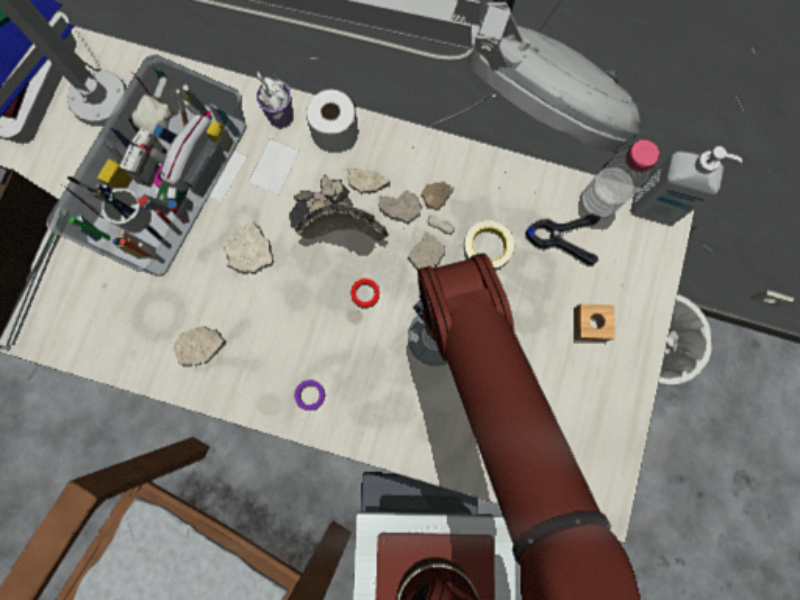

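```bash
python3 -c "
from look import *
print(finish_job()); st()"
```

```text
the job is handed in; nothing more can be done
None
the job is handed in; nothing more can be done
```

I threaded the wide grey ring and then the narrow ring over the hub. I then took the spindle from its block, slid it into the hub with its key in the keyway, and pressed it home. I handed the job in at about 30 s with the fingers still gripping and pressing; `finish_job` gave no verdict.

**Last checks**
- **Spindle depth:** the tool height stopped at 0.0428 m, exactly where I predicted the flange would meet the rim. It did not change when I eased the push from 37 N to 24 N, so the flange is on the rim.
- **Spring:** the push rose to about 10 N just before the flange seated, which matches the pad being about 10 mm down.
- **Key:** it went in without resistance with the spindle turned so that its key lined up with the scribed line, at about 140°.
- **Rings:** the pictures taken after placing each ring showed them stacked flat round the hub.
- **Sherds:** the three that must stay put are where they were at the start. The front edge of the square one was close to the arm's outline in the last picture.

**What disagreed**
- **Tool height:** the reported height was about 30 mm lower than the cameras and the contact with the desk showed. I worked from a measured offset instead.
- **Sideways position:** the first insertion touched the -y side of the rim with about 4 N, and I corrected it by about 2 mm.
- **Remaining side force:** a 9 N push in -x was still on the wrist at the end.
- **Unseen at the end:** the arm hid the rings from the top camera in the last picture, so that view could not confirm them.

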